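Hook the jar tray out from under the shelf and lay it out in rows

TASK

The jar tray stands too far back under the shelf for a hand: lower the pulling hook's blade behind the tray's far rim, draw the tray forward with the hook until the whole tray is well clear of the shelf overhead (leave the gripper itself off the tray until then), and stand the hook down on the worktop again, clear of the tray. Then lay the tray out neatly, each piece upright and centred on a cork inlay of its own: every flat-capped spice jar in the row along the far rim, every domed shaker in the row along the near rim. Leave the gourds and the squat jar on the left where they are.

Things in the scene. Friction and masses are not known exactly. Their poses are not given: they have to be found in the camera images.
- tray_mid (a point): Pale wooden jar tray, 134 x 244 mm, 0.5 kg, at first far back, partly under the shelf. Floor 6 mm thick; rim all round 6 mm thick, 18 mm high; two rows of three flush 50 mm cork inlays. Point: its middle, on top of the floor, 6 mm above the worktop. x: across its depth from near rim to far rim (outer faces at -67, +67 mm); y: along its width to the left (outer faces -122, +122 mm); z up.
- shelf_front (a point): Pale trim along the front edge of the wall shelf over the worktop; point: on the edge, 0.42 m above the worktop, level with the shelf's underside. x points level, straight in under the shelf to the back wall (negative x: out in the open, on the robot's side); the trim runs along y. A gripper cannot come down at positive x.
- hook_grip (a point): Pulling hook, 0.3 kg, self-standing: upright wooden grip 86 mm long, 22 mm thick, top 78 mm above the underside, on a foot 90 x 44 x 8 mm; a level 10 mm rod (axis 50 mm up) runs 210 mm to a steel blade 110 mm wide, 56 mm high, 6 mm thick, reaching down level with the foot. Point: middle of the grip, 50 mm above the underside. x from grip to blade, z up; pinch it along y. Foot to blade: 165 mm gap.
- hook_blade (a point): The same hook: middle of the bottom edge of the blade's inner face (the face toward the grip), 210 mm ahead of hook_grip along x and 50 mm below it. Axes as for hook_grip.
- jar_1_mid (a point): Spice jar of glass with a wide flat-topped screw cap, 46 mm across, 100 mm high, the cap is the top 20 mm; about 0.12 kg; stands upright to the right, in front of the coffee machine, or may be absent. Point: on its axis, half-way up; z up along its axis.
- jar_2_mid (a point): Spice jar of glass with a wide flat-topped screw cap, 46 mm across, 106 mm high, the cap is the top 20 mm; about 0.12 kg; stands upright to the right, in front of the coffee machine, or may be absent. Point: on its axis, half-way up; z up along its axis.
- jar_3_mid (a point): Spice jar of glass with a wide flat-topped screw cap, 46 mm across, 100 mm high, the cap is the top 20 mm; about 0.12 kg; stands upright to the right, in front of the coffee machine, or may be absent. Point: on its axis, half-way up; z up along its axis.
- shaker_1_mid (a point): Shaker with a domed metal top, 44 mm across (dome 34 mm), 90 mm high; straight-sided body up to 70 mm; about 0.1 kg; stands upright to the right, in front of the coffee machine, or may be absent. Point: on its axis, half-way up; z up along its axis.
- shaker_2_mid (a point): Shaker with a domed metal top, 44 mm across (dome 34 mm), 90 mm high; straight-sided body up to 70 mm; about 0.1 kg; stands upright to the right, in front of the coffee machine, or may be absent. Point: on its axis, half-way up; z up along its axis.
- mark_far_left (a point): Centre of one cork inlay, on the tray's floor (it moves with the tray): row along the far rim, left place seen from the near side. Rows 60 mm apart, places in a row 75 mm apart.
- mark_far_mid (a point): Centre of one cork inlay, on the tray's floor (it moves with the tray): row along the far rim, middle place seen from the near side. Rows 60 mm apart, places in a row 75 mm apart.
- mark_far_right (a point): Centre of one cork inlay, on the tray's floor (it moves with the tray): row along the far rim, right place seen from the near side. Rows 60 mm apart, places in a row 75 mm apart.
- mark_near_left (a point): Centre of one cork inlay, on the tray's floor (it moves with the tray): row along the near rim, left place seen from the near side. Rows 60 mm apart, places in a row 75 mm apart.
- mark_near_mid (a point): Centre of one cork inlay, on the tray's floor (it moves with the tray): row along the near rim, middle place seen from the near side. Rows 60 mm apart, places in a row 75 mm apart.
- mark_near_right (a point): Centre of one cork inlay, on the tray's floor (it moves with the tray): row along the near rim, right place seen from the near side. Rows 60 mm apart, places in a row 75 mm apart.
- machine_corner (a point): Front left corner of the coffee machine, at worktop level. The machine, 0.36 m high, stands from here 0.34 m back (+x) and 0.24 m to the right (-y); a thin mat under it reaches 40 mm further forward and 20 mm further left; a side wall stands 0.26 m to the right of this point. Axes as for shelf_front. Keep clear of the machine.
- gourd_l: Small dried white gourd, 61 mm across, 57 mm high with its stalk, standing to the left; not part of the job, leave it. Origin: centre of its underside.
- gourd_s: Small dried white gourd, 68 mm across, 60 mm high with its stalk, standing further left; not part of the job, leave it. Origin: centre of its underside.
- squat_jar: Squat screw-lid glass jar, 73 mm across, 70 mm high, standing far back on the left under the shelf; not part of the job, leave it. Origin: centre of its underside.
Not all that is in view belongs to the job. Leave any yellow look-alike of the part that bears jar_1_mid alone.

How it is judged:
By the outcome, as a careful person would: the job done as asked, in the order asked, and still so for the second after the job is handed in, with the robot touching nothing.
Of jar_1, jar_2, jar_3, shaker_1, shaker_2 only 3 to 5 are there at a start; the rules pass over those that are not, and their reading is None.
At some moment in a run one of hook may be knocked a few centimetres aside while the robot is not near it.
It also fails if it takes over 208 s, if anything falls off the work surface, if the arm or the gripper's body presses on something with over 40 N, if the wrist force passes 120 N, or if a joint passes its speed limit or range.

ROBOT

A 6-joint arm with a two-finger parallel gripper is mounted at the origin on a cart in front of the work surface, level with it; the furniture and walls round the work are solid. World frame = base frame: x ahead of the robot, y to its left, z up, the work surface at z = 0. Lengths are in m, angles in degrees, forces in N, time in s.
With the tool pointing down it reaches from about 0.35 to 0.875 m from the base axis. Payload 4.2 kg.
Tool frame: the origin (TCP) lies between the finger pads; the fingertips stand 19 mm ahead of it and the grasp point (between the pads) is the TCP; z points along the fingers, y is the line along which they close (so a half turn about z gives the same grasp; the last joint's range is limited). The gripper opens to 87 mm and grips with 3 to 60 N. Pads are 19 mm wide; open, the fingers measure 117 mm over their backs; the gripper's body (75 mm by 190 mm) begins 51 mm behind the grasp point.
Start: joints at [92.109, 22.042, 0.453, 0, -68.411, -14.817], TCP at [0.137, 0.61, 0.206] pointing down, gripper open.
Joint ranges: [-179.83, 179.83], [-69.29, 118.12], [-61.27, 80.66], [-181.25, 117.63], [-171.15, -9.14], [-177.46, 177.46]. Speed limits (degrees/s): [159.86, 159.86, 180, 180, 180, 180].

INTERFACE

Orientations are given as a 3x3 rotation matrix whose columns are the frame's x, y, z axes.
In Python, from station import r gives the robot as it stands.
- The arm moves only by the tool drive_tool, never from a script. Its argument "steps" is one flat list of numbers, 7 for each row, row after row: the turn, a rotation vector about the tool's x, y, z in rad, then the shift along the tool's x, y, z in m, then the opening, from 0 (shut) to 1 (fully open). A call has 1 to 10 rows; each row shifts and turns the commanded pose from where the row before left it, along the tool's axes as they then stand; what a row does not reach is not made up. A row lasts 1/12 s, in which the tool goes at most 41.7 mm and 7.16 degrees, less where a joint would pass 70% of its speed; a pose out of reach is approached as far as the arm can. A call is refused whole if a number of a shift passes 0.0417 or a number of a turn 0.125, either way. A call with a gripper value outside its range is refused whole. The fingers move at their own pace and stop on an object; the grip force is fixed at half the most. Time passes only in rows, so rows that do not move let the fingers close. It gives the time, the measured TCP pose, the force, the opening and the grip force at its end, in the units of the state.
- r.sense(): the state, without advancing time (a new reading comes with each control period).
- r.capture(name): name is "side" or "top"; returns the picture (400x640x3 uint8, blue, green, red); there is no depth.
- r.camera_params(name): a dict with "camera_matrix" (3x3 intrinsics, pixels), "k1" (the pictures are not rectified: a ray, as slopes to the right and down, at radius r is drawn at 1 + k1 r^2 times it, then the intrinsics apply), "extrinsics" (4x4, takes a point from world to camera coordinates). Camera axes: x right, y down, z forward; pixel columns grow to the right and rows downward; lengths in m; the calibration is good to about 2 mm. A picture is of the moment at which its call begins. camera_params takes no time and is no camera call.
- r.finish_job(): hands the job in; it is judged then, once.
The state is a dict: "time_s": time; "joints": joint angles; "joint_velocities": joint speeds; "effort": joint torques, N m; "tcp_pos": TCP position; "ee_rot": TCP orientation; "wrist_force": force on the tool from outside, world axes, zero at the start; "moment": the same for the moment, N m; "gripper_width": opening from 0.0 (shut) to 1.0 (fully open); "gripper_force": force on a finger pad.
Only numpy, scipy, OpenCV 4.12 (cv2) and the standard library are available. Lean on these libraries where they do the work, as an engineer would, in place of code of your own. Each camera call takes 0.05 s, during which the arm holds its last target. There are 200 camera calls.

## Working session

There is one attempt and no reset: what is moved stays moved. The work goes in short steps, Python scripts to look and compute and a tool call to move; the robot and the scene stay as the last step left them, time stands still between calls to the robot, and variables do not carry over. Pictures are saved under pics/ and viewed, at most 14 in all, crops included, and the job is handed in when it is done.

Besides the shell and the picture viewer there is one more tool, called after ">>>" by a JSON object that holds its "fn" and its "kwargs", one argument or row to a line. drive_tool: Moves the arm, as the interface text tells. Its arguments: {"type":"object","properties":{"steps":{"type":"array"}},"required":["steps"]}

```bash
ls; mkdir -p pics
python3 - <<'E'
from station import r
import cv2,numpy as np
s=r.sense();print(s['time_s'],s['tcp_pos'],np.round(s['ee_rot'],3).tolist(),s['gripper_width'])
for n in('side','top'):
    cv2.imwrite(f'pics/{n}0.png',r.capture(n));p=r.camera_params(n);print(n,np.round(p['camera_matrix'],1).tolist(),p['k1'],np.round(p['extrinsics'],3).tolist())
E
```

```text
pics
0.0 [0.13732131 0.60906263 0.20443084] [[0.975, -0.22, -0.0], [-0.22, -0.975, -0.002], [0.0, 0.002, -1.0]] 1.0002819497926998
side [[385.3, 0.0, 325.4], [0.0, 385.3, 198.7], [0.0, 0.0, 1.0]] -0.04513762975957435 [[0.869, -0.495, 0.017, -0.296], [-0.155, -0.305, -0.94, 0.403], [0.47, 0.814, -0.341, 0.713], [0.0, 0.0, 0.0, 1.0]]
top [[498.3, 0.0, 319.4], [0.0, 498.3, 198.6], [0.0, 0.0, 1.0]] -0.07108478034031455 [[-0.137, -0.99, 0.013, 0.319], [-0.866, 0.113, -0.488, 0.505], [0.481, -0.078, -0.873, 1.59], [0.0, 0.0, 0.0, 1.0]]
```

View pics/side0.png

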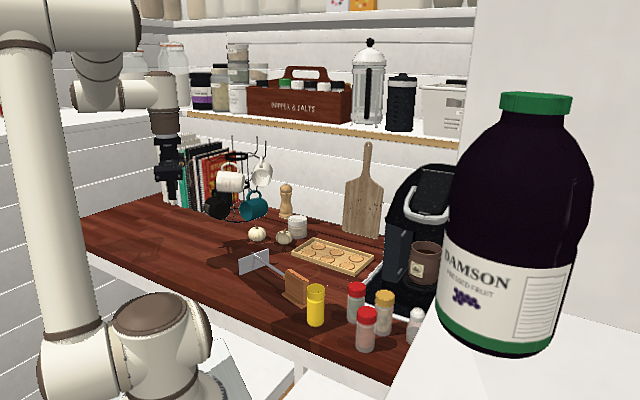

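View pics/top0.png

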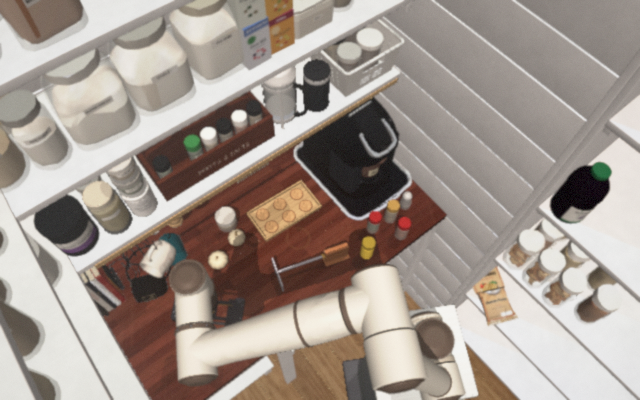

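The side view shows the tray at (335,257), hook with grip (297,287) and blade (255,262), a yellow look-alike at (316,305), jars at (357,300), (384,312) and (367,328), and a shaker at (415,325). In the top view the tray is at (284,210), the grip at (337,253) and the blade at (278,273). I'll zoom in next.

```bash
cat > h.py <<'E'
import cv2,numpy as np
from station import r
P={n:r.camera_params(n) for n in('side','top')}
def ray(n,px):
    p=P[n];K=np.array(p['camera_matrix']);E=np.array(p['extrinsics']);k=p['k1']
    d=(np.array([px[0],px[1],1.])@np.linalg.inv(K).T)[:2];u=d.copy()
    for _ in range(20):u=d/(1+k*(u@u))
    R=E[:3,:3];return -R.T@E[:3,3],R.T@np.r_[u,1]
def onz(n,px,z):
    o,d=ray(n,px);return o+d*(z-o[2])/d[2]
def proj(n,X):
    p=P[n];K=np.array(p['camera_matrix']);E=np.array(p['extrinsics'])
    c=E[:3,:3]@np.array(X)+E[:3,3];u=c[:2]/c[2];u=u*(1+p['k1']*(u@u));return (K@np.r_[u,1])[:2]
def crop(n,img,x,y,w,h,f,name):
    cv2.imwrite('pics/'+name,cv2.resize(img[y:y+h,x:x+w],None,fx=f,fy=f,interpolation=cv2.INTER_CUBIC))
E
python3 - <<'E'
from h import *
crop('t',cv2.imread('pics/top0.png'),205,165,230,150,3.4,'topc.png')
crop('s',cv2.imread('pics/side0.png'),225,215,215,160,3.7,'sidec.png')
E
```

```text
(no output)
```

View pics/topc.png

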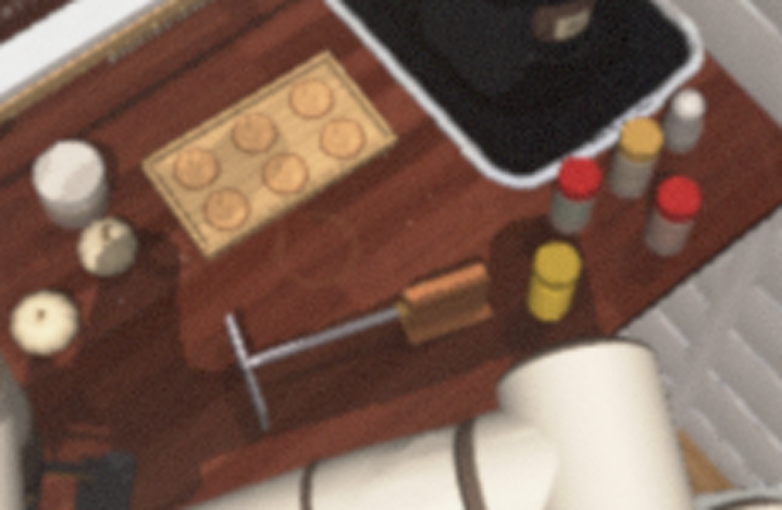

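View pics/sidec.png

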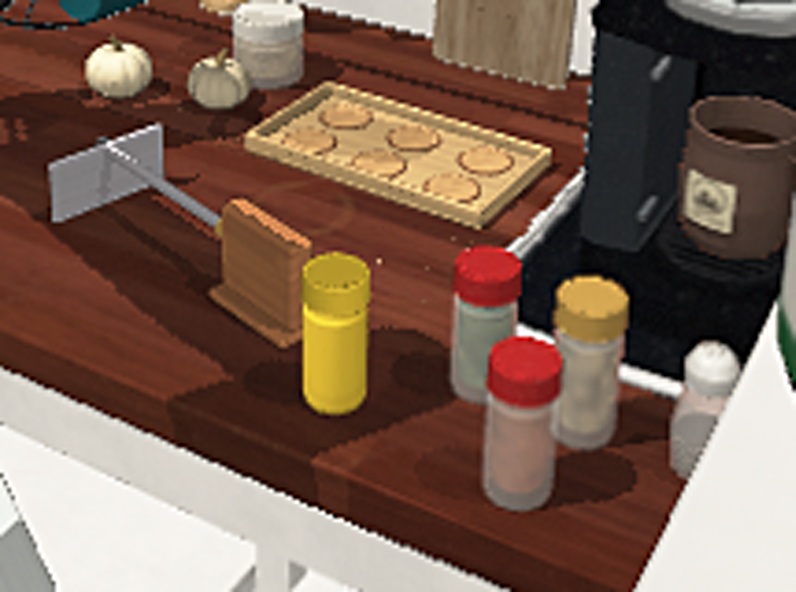

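The close-ups show three capped jars (two red, one tan), one domed shaker, and the yellow look-alike. The cork inlays and the hook are clearly visible. In the top crop, the blade top runs (230,315)–(265,425) and the grip top is around (443,290).

Run:
```python
from h import *
T=lambda x,y:(205+x/3.4,165+y/3.4)
S=lambda x,y:(225+x/3.7,215+y/3.7)
f=lambda l,px,z,n='top':print(l,np.round(onz(n,px,z)[:2],4))
for c in[(196,168),(254,132),(311,99),(226,210),(285,173),(343,139)]:f('cork',T(*c),.006)
for c in[(345,117),(413,138),(486,161),(309,142),(380,165),(452,188)]:f('corkS',S(*c),.006,'side')
for c in[(142,165),(328,52),(397,140),(210,256)]:f('rim',T(*c),.018)
for c in[(230,315),(265,425)]:f('bladetop',T(*c),.056)
for c in[(48,164),(162,124)]:f('bladetopS',S(*c),.056,'side')
for c in[(51,221),]:f('bladebotS',S(*c),.0,'side')
f('rod',T(249,362),.05);f('rod',T(398,313),.05)
for c in[(399,294),(484,265),(489,278),(405,308)]:f('griptop',T(*c),.078)
for c in[(230,203),(310,243)]:f('griptopS',S(*c),.078,'side')
for c in[(210,294),(288,345)]:f('footS',S(*c),.004,'side')
for l,c,c2 in[('redA',(579,177),(488,263)),('redB',(679,198),(525,357)),('tan',(641,138),(593,293)),('yellow',(557,262),(337,269))]:
  for z in(.1,.106):f(l+str(z),T(*c),z);f(l+'S',S(*c2),z,'side')
f('shaker',T(688,103),.087);f('shakerS',S(712,352),.087,'side')
for c,c2 in[((71,170),(268,20)),]:f('squat',T(*c),.07);f('squatS',S(*c2),.07,'side')
f('gourd_l',T(107,240),.04);f('gourd_s',T(45,318),.04);
f('shelf',(70,284),.42);f('shelf',(398,78),.42); f('shelf',T(0,115),.42);f('shelf',T(180,5),.42)
f('mat',T(490,175),0.002);f('matr',T(700,55),0.002)
```

```text
cork [0.5726 0.4533]
cork [0.6085 0.3869]
cork [0.6417 0.3205]
cork [0.5183 0.4258]
cork [0.5541 0.3588]
cork [0.5873 0.2917]
corkS [0.5736 0.4605]
corkS [0.6089 0.394 ]
corkS [0.6442 0.3258]
corkS [0.5203 0.4319]
corkS [0.5563 0.3641]
corkS [0.5911 0.2996]
rim [0.5774 0.5099]
rim [0.6922 0.2953]
rim [0.5721 0.2347]
rim [0.4615 0.4469]
bladetop [0.377  0.4312]
bladetop [0.2584 0.4083]
bladetopS [0.2714 0.4135]
bladetopS [0.3799 0.4365]
bladebotS [0.2718 0.4182]
rod [0.3272 0.4174]
rod [0.3596 0.2641]
griptop [0.3682 0.2624]
griptop [0.3881 0.1736]
griptop [0.3734 0.1709]
griptop [0.3525 0.2586]
griptopS [0.3618 0.254 ]
griptopS [0.3891 0.1768]
footS [0.3436 0.2537]
footS [0.3672 0.1686]
redA0.1 [0.4622 0.0647]
redAS [0.4666 0.0674]
redA0.106 [0.4592 0.066 ]
redAS [0.4611 0.0597]
redB0.1 [ 0.4254 -0.0315]
redBS [ 0.4286 -0.0289]
redB0.106 [ 0.4226 -0.0298]
redBS [ 0.4235 -0.0354]
tan0.1 [ 0.4981 -0.0075]
tanS [0.5069 0.0055]
tan0.106 [ 0.4951 -0.006 ]
tanS [ 0.501  -0.0014]
yellow0.1 [0.3722 0.1043]
yellowS [0.374  0.1088]
yellow0.106 [0.3696 0.1054]
yellowS [0.3696 0.1007]
shaker [ 0.5394 -0.0689]
shakerS [ 0.5454 -0.067 ]
squat [0.5533 0.5792]
squatS [0.5459 0.5701]
gourd_l [0.4831 0.5499]
gourd_s [0.4045 0.6171]
shelf [0.2171 0.9451]
shelf [ 0.7946 -0.0398]
shelf [0.4237 0.5907]
shelf [0.5113 0.4362]
mat [0.525  0.1395]
matr [ 0.644  -0.1213]
```

```bash
cat >> h.py <<'E'
def go(x,y,z,yaw=None):
    s=r.sense();R=np.array(s['ee_rot']);p=np.array(s['tcp_pos'])
    cy=np.degrees(np.arctan2(R[1,0],R[0,0]))
    d=0 if yaw is None else (yaw-cy+180)%360-180
    print('t',round(s['time_s'],2),'p',p.round(4),'yaw',cy.round(2),'tool z',R[:,2].round(3),'F',np.round(s['wrist_force'],1),'w',round(s['gripper_width'],3),'j',np.round(s['joints'],0))
    print('shift',(R.T@(np.array([x,y,z])-p)).round(4),'turn z rad (after shift)',np.round(-np.radians(d),4))
E
python3 - <<'E'
from h import *
go(.3682,.2354,.204,-76.1)
for c in[(780,205),(610,335)]:
  q=onz('top',(205+c[0]/3.4,165+c[1]/3.4),0);print('edge',q.round(3),q@[.866,.5,0])
E
```

```text
t 0.1 p [0.1374 0.6091 0.2045] yaw -12.72 tool z [-0.    -0.002 -1.   ] F [-0.7 -0.1 -0.4] w 0.995 j [ 92.  22.   0.  -0. -68. -15.]
shift [0.3075 0.3137 0.0012] turn z rad (after shift) 1.1062
edge [ 0.449 -0.165  0.   ] 0.30614603912204785
edge [0.327 0.047 0.   ] 0.30636708148291086
```

>>> {"fn": "drive_tool", "kwargs": {
  "steps": [0, 0, 0, 0.0307, 0.0314, 0, 1, 0, 0, 0, 0.0307, 0.0314, 0, 1, 0, 0, 0, 0.0307, 0.0314, 0, 1, 0, 0, 0, 0.0307, 0.0314, 0, 1, 0, 0, 0, 0.0307, 0.0314, 0, 1, 0, 0, 0, 0.0307, 0.0314, 0, 1, 0, 0, 0, 0.0307, 0.0314, 0, 1, 0, 0, 0, 0.0307, 0.0314, 0, 1, 0, 0, 0, 0.0307, 0.0314, 0, 1, 0, 0, 0, 0.0307, 0.0314, 0, 1]
}}

```text
time_s: 0.93
tcp_pos: [0.3563, 0.2529, 0.2055]
ee_rot: [[0.976, -0.219, -0.0], [-0.219, -0.976, 0.0], [-0.0, 0.0, -1.0]]
wrist_force: [0.9, 0.3, -0.6]
gripper_width: 0.999
gripper_force: 0.0
```

>>> {"fn": "drive_tool", "kwargs": {
  "steps": [0, 0, 0.11, 0, 0, 0, 1, 0, 0, 0.11, 0, 0, 0, 1, 0, 0, 0.11, 0, 0, 0, 1, 0, 0, 0.11, 0, 0, 0, 1, 0, 0, 0.11, 0, 0, 0, 1, 0, 0, 0.11, 0, 0, 0, 1, 0, 0, 0.11, 0, 0, 0, 1, 0, 0, 0.11, 0, 0, 0, 1, 0, 0, 0.11, 0, 0, 0, 1, 0, 0, 0.11, 0, 0, 0, 1]
}}

```text
time_s: 1.77
tcp_pos: [0.3558, 0.2547, 0.2052]
ee_rot: [[0.241, -0.971, -0.001], [-0.971, -0.241, -0.001], [0.0, 0.001, -1.0]]
wrist_force: [-0.1, 0.0, -0.3]
gripper_width: 0.999
gripper_force: 0.0
```

Run:
```python
from h import *
go(.3682,.2354,.055,-76.1)
im=r.capture('top');crop('t',im,205,165,230,150,3.4,'top1.png')
```

```text
t 1.77 p [0.3558 0.2547 0.2052] yaw -76.05 tool z [-0.001 -0.001 -1.   ] F [-0.1  0.  -0.3] w 0.999 j [ 57.   3. -24.  -0. -62. -43.]
shift [ 0.0216 -0.0075  0.1502] turn z rad (after shift) 0.0008
```

View pics/top1.png

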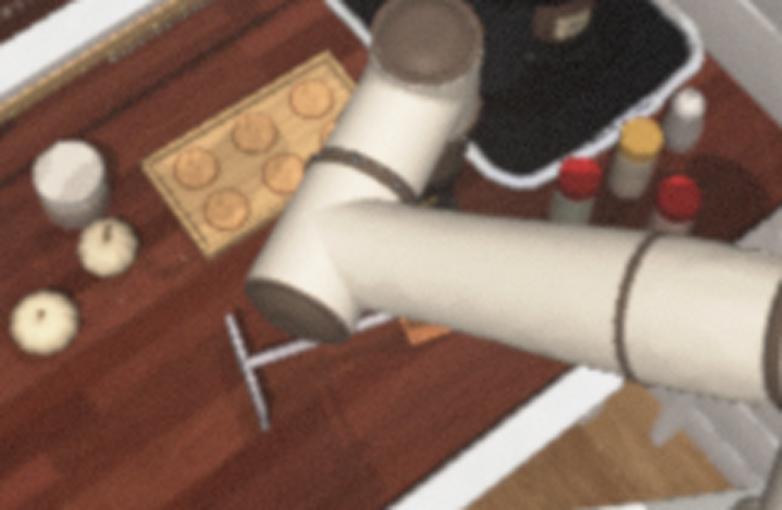

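The hook hasn't moved: the blade is still at (230,315)–(265,425) in the crop. I'll descend and grasp it.

>>> {"fn": "drive_tool", "kwargs": {
  "steps": [0, 0, 0, 0.007, -0.0025, 0.025, 1, 0, 0, 0, 0.007, -0.0025, 0.025, 1, 0, 0, 0, 0.0076, -0.0025, 0.025, 1, 0, 0, 0, 0, 0, 0.025, 1, 0, 0, 0, 0, 0, 0.025, 1, 0, 0, 0, 0, 0, 0.025, 1, 0, 0, 0, 0, 0, 0, 1, 0, 0, 0, 0, 0, 0, 0, 0, 0, 0, 0, 0, 0, 0, 0, 0, 0, 0, 0, 0, 0]
}}

```text
time_s: 2.65
tcp_pos: [0.3695, 0.237, 0.0571]
ee_rot: [[0.247, -0.969, 0.002], [-0.969, -0.247, 0.003], [-0.002, -0.003, -1.0]]
wrist_force: [-0.2, 1.0, -0.3]
gripper_width: 0.853
gripper_force: 0.0
```

>>> {"fn": "drive_tool", "kwargs": {
  "steps": [0, 0, 0, 0, 0, 0, 0, 0, 0, 0, 0, 0, 0, 0, 0, 0, 0, 0, 0, 0, 0, 0, 0, 0, 0, 0, 0, 0, 0, 0, 0, 0, 0, 0, 0, 0, 0, 0, 0, 0, 0, 0]
}}

```text
time_s: 3.15
tcp_pos: [0.3687, 0.2359, 0.0557]
ee_rot: [[0.246, -0.969, 0.0], [-0.969, -0.246, 0.0], [-0.0, -0.0, -1.0]]
wrist_force: [-0.9, 0.9, -0.2]
gripper_width: 0.404
gripper_force: 0.0
```

>>> {"fn": "drive_tool", "kwargs": {
  "steps": [0, 0, 0, 0, 0, -0.02, 0, 0, 0, 0, 0, 0, -0.02, 0, 0, 0, 0, 0, 0, -0.02, 0, 0, 0, 0, 0, 0, -0.02, 0, 0, 0, 0, 0, 0, -0.02, 0, 0, 0, 0, 0, 0, 0, 0, 0, 0, 0, 0, 0, 0, 0]
}}

```text
time_s: 3.73
tcp_pos: [0.3689, 0.2364, 0.1564]
ee_rot: [[0.246, -0.969, 0.001], [-0.969, -0.246, 0.002], [-0.002, -0.002, -1.0]]
wrist_force: [-0.5, 0.0, -0.8]
gripper_width: 0.009
gripper_force: 0.0
```

Run:
```python
from h import *
go(.467,.318,.155,-153)
im=r.capture('side');cv2.imwrite('pics/side2f.png',im);crop('s',im,200,180,240,180,3.3,'side2.png')
cv2.imwrite('pics/top2f.png',r.capture('top'))
```

```text
t 3.73 p [0.3689 0.2364 0.1564] yaw -75.74 tool z [ 0.001  0.002 -1.   ] F [-0.5  0.  -0.8] w 0.009 j [ 54.   6. -29.  -0. -55. -40.]
shift [-0.055  -0.1152  0.0017] turn z rad (after shift) 1.3485
```

View pics/side2.png

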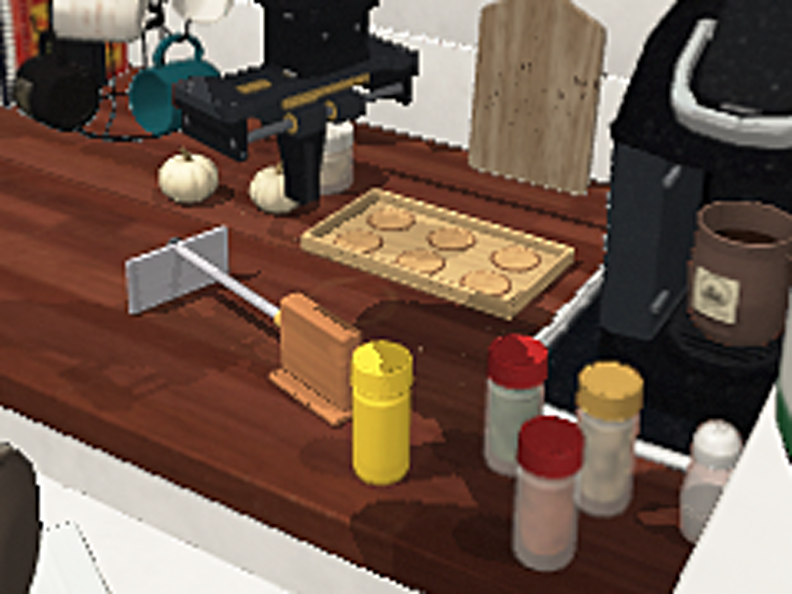

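The lift began before the fingers had shut, and the hook is still standing where it was. I'll reopen, go down again and wait longer.

>>> {"fn": "drive_tool", "kwargs": {
  "steps": [0, 0, 0, 0, 0, 0, 1, 0, 0, 0, 0, 0, 0, 1, 0, 0, 0, 0, 0, 0, 1, 0, 0, 0, 0, 0, 0, 1, 0, 0, 0, 0, 0, 0, 1, 0, 0, 0, 0, 0, 0, 1, 0, 0, 0, 0, 0, 0, 1, 0, 0, 0, 0, 0, 0, 1, 0, 0, 0, 0, 0, 0, 1, 0, 0, 0, 0, 0, 0, 1]
}}

```text
time_s: 4.67
tcp_pos: [0.3687, 0.2359, 0.1556]
ee_rot: [[0.246, -0.969, 0.0], [-0.969, -0.246, 0.0], [-0.0, -0.0, -1.0]]
wrist_force: [0.3, 0.2, -0.7]
gripper_width: 0.68
gripper_force: 0.0
```

>>> {"fn": "drive_tool", "kwargs": {
  "steps": [0, 0, 0, 0, 0, 0.025, 1, 0, 0, 0, 0, 0, 0.025, 1, 0, 0, 0, 0, 0, 0.025, 1, 0, 0, 0, 0, 0, 0.025, 1, 0, 0, 0, 0, 0, 0, 1, 0, 0, 0, 0, 0, 0, 0, 0, 0, 0, 0, 0, 0, 0, 0, 0, 0, 0, 0, 0, 0, 0, 0, 0, 0, 0, 0, 0, 0, 0, 0, 0, 0, 0, 0]
}}

```text
time_s: 5.5
tcp_pos: [0.3692, 0.2365, 0.0567]
ee_rot: [[0.247, -0.969, 0.002], [-0.969, -0.247, 0.002], [-0.002, -0.002, -1.0]]
wrist_force: [-0.4, 0.4, 0.1]
gripper_width: 0.705
gripper_force: 0.0
```

>>> {"fn": "drive_tool", "kwargs": {
  "steps": [0, 0, 0, 0, 0, 0, 0, 0, 0, 0, 0, 0, 0, 0, 0, 0, 0, 0, 0, 0, 0, 0, 0, 0, 0, 0, 0, 0, 0, 0, 0, 0, 0, 0, 0, 0, 0, 0, 0, 0, 0, 0, 0, 0, 0, 0, 0, 0, 0, 0, 0, 0, 0, 0, 0, 0, 0, 0, 0, 0, 0, 0, 0]
}}

```text
time_s: 6.25
tcp_pos: [0.3687, 0.2359, 0.0555]
ee_rot: [[0.246, -0.969, -0.0], [-0.969, -0.246, 0.0], [-0.0, 0.0, -1.0]]
wrist_force: [-0.4, 0.4, 0.2]
gripper_width: 0.248
gripper_force: 30.0
```

>>> {"fn": "drive_tool", "kwargs": {
  "steps": [0, 0, 0, 0, 0, -0.01, 0, 0, 0, 0, 0, 0, -0.015, 0, 0, 0, 0, 0, 0, -0.015, 0, 0, 0, 0, 0, 0, -0.015, 0, 0, 0, 0, 0, 0, -0.015, 0, 0, 0, 0, 0, 0, -0.015, 0, 0, 0, 0, 0, 0, -0.015, 0, 0, 0, 0, 0, 0, 0, 0, 0, 0, 0, 0, 0, 0, 0]
}}

```text
time_s: 7.0
tcp_pos: [0.3683, 0.2358, 0.1552]
ee_rot: [[0.246, -0.969, -0.0], [-0.969, -0.246, 0.001], [-0.001, 0.0, -1.0]]
wrist_force: [0.1, -0.5, -3.8]
gripper_width: 0.25
gripper_force: 29.9
```

Run:
```python
from h import *
s=r.sense();print(s['moment'],s['gripper_force'])
go(.467,.318,.155,-153)
im=r.capture('side');cv2.imwrite('pics/side3f.png',im);crop('s',im,200,180,240,180,3.3,'side3.png')
cv2.imwrite('pics/top3f.png',r.capture('top'))
```

```text
[-0.0648836   0.01071053 -0.02043628] 29.911395013332367
t 7.0 p [0.3683 0.2358 0.1552] yaw -75.75 tool z [-0.     0.001 -1.   ] F [ 0.1 -0.5 -3.8] w 0.25 j [ 54.   6. -29.  -0. -55. -40.]
shift [-0.0554 -0.1159  0.0002] turn z rad (after shift) 1.3483
```

View pics/side3.png

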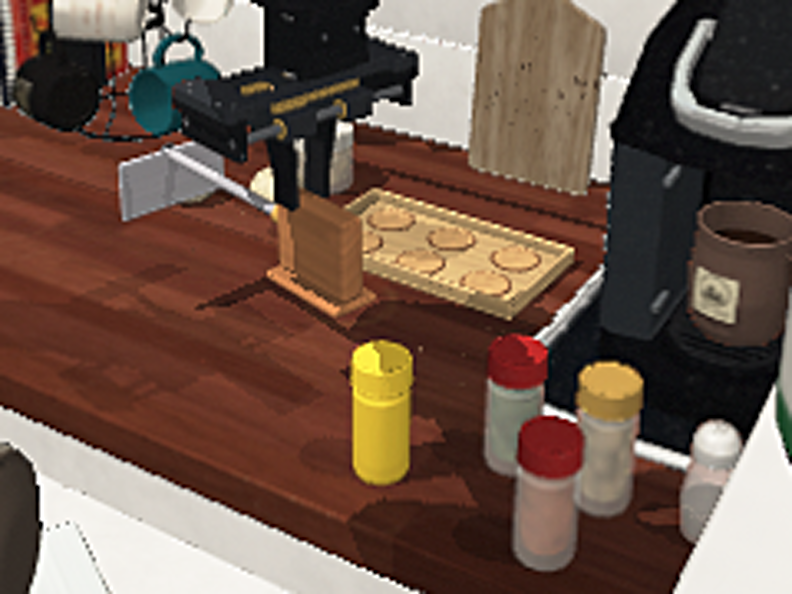

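The hook is held level, with its foot about 100 mm up. Next I turn it to line up with the tray (tray yaw about 27.6°).

>>> {"fn": "drive_tool", "kwargs": {
  "steps": [0, 0, 0.05, 0, 0, 0, 0, 0, 0, 0.09, 0, 0, 0, 0, 0, 0, 0.09, 0, 0, 0, 0, 0, 0, 0.09, 0, 0, 0, 0, 0, 0, 0.09, 0, 0, 0, 0, 0, 0, 0.09, 0, 0, 0, 0, 0, 0, 0.09, 0, 0, 0, 0, 0, 0, 0.09, 0, 0, 0, 0, 0, 0, 0.09, 0, 0, 0, 0, 0, 0, 0.09, 0, 0, 0, 0]
}}

```text
time_s: 7.93
tcp_pos: [0.3679, 0.235, 0.1539]
ee_rot: [[-0.578, -0.816, -0.003], [-0.816, 0.578, -0.003], [0.004, 0.001, -1.0]]
wrist_force: [-1.3, -0.2, -3.0]
gripper_width: 0.247
gripper_force: 29.9
```

>>> {"fn": "drive_tool", "kwargs": {
  "steps": [0, 0, 0.09, 0, 0, 0, 0, 0, 0, 0.09, 0, 0, 0, 0, 0, 0, 0.09, 0, 0, 0, 0, 0, 0, 0.09, 0, 0, 0, 0, 0, 0, 0.09, 0, 0, 0, 0, 0, 0, 0.03, 0, 0, 0, 0, 0, 0, 0, 0, 0, 0, 0, 0, 0, 0, 0, 0, 0, 0]
}}

```text
time_s: 8.6
tcp_pos: [0.3681, 0.2353, 0.1544]
ee_rot: [[-0.887, -0.462, -0.002], [-0.462, 0.887, -0.002], [0.003, -0.001, -1.0]]
wrist_force: [-0.8, -0.3, -1.8]
gripper_width: 0.244
gripper_force: 29.9
```

Run:
```python
from h import *
go(.482,.324,.12,-152.4)
im=r.capture('top');crop('s',im,205,130,230,172,3.4,'top4.png')
crop('s',r.capture('side'),200,180,240,180,3.3,'side4.png')
```

```text
t 8.6 p [0.3681 0.2353 0.1544] yaw -152.46 tool z [-0.002 -0.002 -1.   ] F [-0.8 -0.3 -1.8] w 0.244 j [  54.    6.  -29.   -0.  -55. -116.]
shift [-0.1421  0.026   0.034 ] turn z rad (after shift) -0.0011
```

View pics/side4.png

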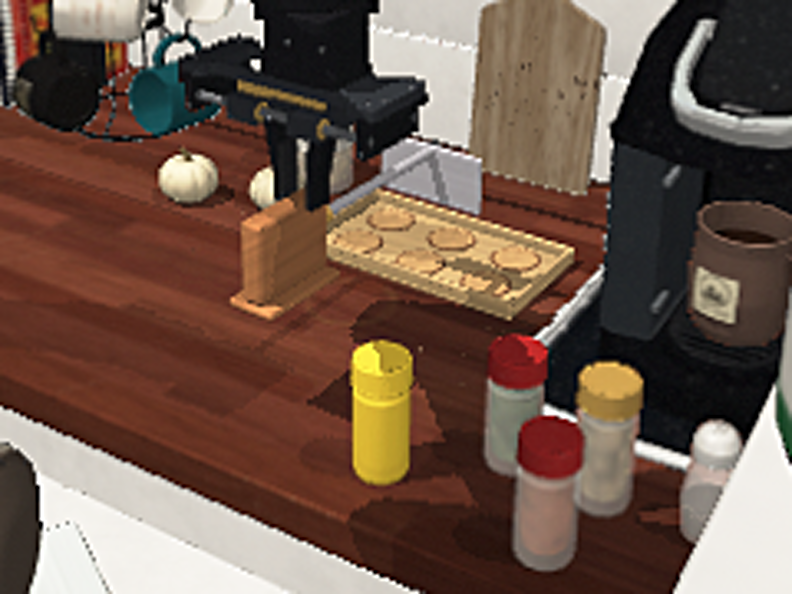

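The hook is aligned with the tray and level, with the blade in the air above it. Now I move it back over the tray.

>>> {"fn": "drive_tool", "kwargs": {
  "steps": [0, 0, 0, -0.0158, 0.0029, 0.003, 0, 0, 0, 0, -0.0158, 0.0029, 0.003, 0, 0, 0, 0, -0.0158, 0.0029, 0.003, 0, 0, 0, 0, -0.0158, 0.0029, 0.003, 0, 0, 0, 0, -0.0158, 0.0029, 0.003, 0, 0, 0, 0, -0.0158, 0.0029, 0.003, 0, 0, 0, 0, -0.0158, 0.0029, 0.003, 0, 0, 0, 0, -0.0158, 0.0029, 0.003, 0, 0, 0, 0, -0.0158, 0.0029, 0.003, 0, 0, 0, 0, 0, 0, 0, 0]
}}

```text
time_s: 9.53
tcp_pos: [0.4848, 0.3263, 0.1272]
ee_rot: [[-0.887, -0.462, 0.001], [-0.462, 0.887, 0.0], [-0.001, -0.0, -1.0]]
wrist_force: [0.7, -1.1, -1.9]
gripper_width: 0.248
gripper_force: 29.9
```

Run:
```python
from h import *
go(.482,.324,.06,-152.4)
cv2.imwrite('pics/top5f.png',r.capture('top'))
im=r.capture('side');cv2.imwrite('pics/side5f.png',im);crop('s',im,240,140,200,150,4,'side5.png')
```

```text
t 9.53 p [0.4848 0.3263 0.1272] yaw -152.47 tool z [ 0.001  0.    -1.   ] F [ 0.7 -1.1 -1.9] w 0.248 j [  50.   22.  -12.    0.  -56. -112.]
shift [ 0.0036 -0.0007  0.0672] turn z rad (after shift) -0.0012
```

View pics/side5.png

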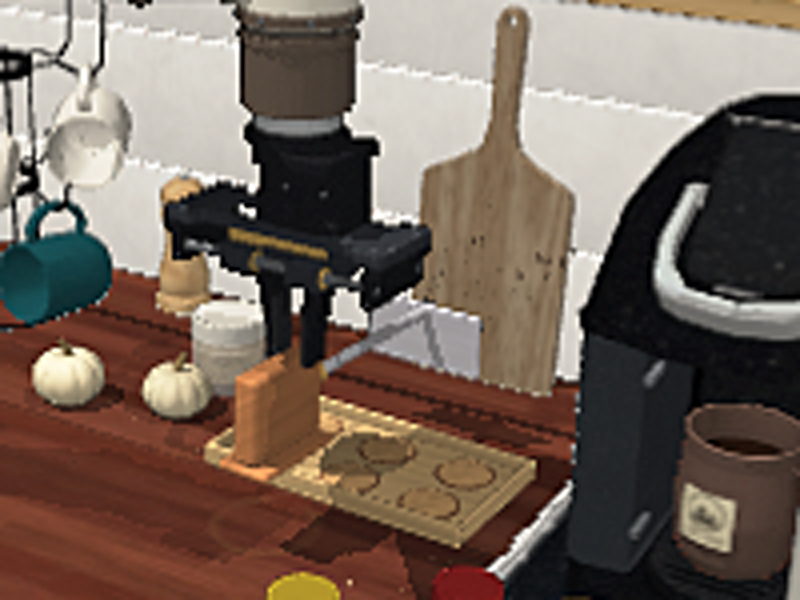

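The blade is over the far side of the tray; its lower right corner is at crop (478,378) and its upper right at (480,320). I'll check it against the tray in this same camera.

Run:
```python
from h import *
a=np.radians(27.6);X=np.array([np.cos(a),np.sin(a)]);Y=np.array([-X[1],X[0]])
c=np.array([.5824,.3793])
t=lambda p:np.round([(p[:2]-c)@X,(p[:2]-c)@Y],4)
zb=.1272-.0555
for q,z in[((478,378),zb),((480,320),zb+.056),((371,335),zb+.056-.05)]:
  print('blade',t(onz('side',(240+q[0]/4,140+q[1]/4),z)))
print('expected',t(np.array([.4848,.3263])+.19*X+[.001,.003]))
for q in[(552,153),(330,84),(480,227),(246,148)]:print('rim',t(onz('side',(225+q[0]/3.7,215+q[1]/3.7),.018)))
```

```text
blade [ 0.0761 -0.0598]
blade [ 0.0697 -0.062 ]
blade [0.0894 0.0549]
expected [0.0812 0.0004]
rim [ 0.0567 -0.1278]
rim [0.0605 0.1144]
rim [-0.0894 -0.1346]
rim [-0.0903  0.1022]
```

>>> {"fn": "drive_tool", "kwargs": {
  "steps": [0, 0, 0, 0, 0, 0.009, 0, 0, 0, 0, 0, 0, 0.009, 0, 0, 0, 0, 0, 0, 0.009, 0, 0, 0, 0, 0, 0, 0.009, 0, 0, 0, 0, 0, 0, 0.009, 0, 0, 0, 0, 0, 0, 0, 0]
}}

```text
time_s: 10.13
tcp_pos: [0.4813, 0.3233, 0.0809]
ee_rot: [[-0.887, -0.461, -0.004], [-0.461, 0.887, -0.003], [0.005, -0.001, -1.0]]
wrist_force: [0.1, 0.1, -2.9]
gripper_width: 0.244
gripper_force: 29.9
```

>>> {"fn": "drive_tool", "kwargs": {
  "steps": [0, 0, 0, 0, 0, 0.005, 0, 0, 0, 0, 0, 0, 0.005, 0, 0, 0, 0, 0, 0, 0.005, 0, 0, 0, 0, 0, 0, 0.004, 0, 0, 0, 0, 0, 0, 0.003, 0, 0, 0, 0, 0, 0, 0, 0]
}}

```text
time_s: 10.63
tcp_pos: [0.4824, 0.3243, 0.0608]
ee_rot: [[-0.887, -0.461, -0.001], [-0.461, 0.887, -0.001], [0.001, -0.0, -1.0]]
wrist_force: [-0.8, -0.7, -3.3]
gripper_width: 0.245
gripper_force: 29.9
```

Run:
```python
from h import *
go(.482,.324,.06,-152.4)
im=r.capture('side');cv2.imwrite('pics/side6f.png',im);crop('s',im,260,190,150,110,5,'side6.png')
```

```text
t 10.63 p [0.4824 0.3243 0.0608] yaw -152.52 tool z [-0.001 -0.001 -1.   ] F [-0.8 -0.7 -3.3] w 0.245 j [  50.   26.  -16.   -0.  -48. -112.]
shift [ 0.0005 -0.0001  0.0008] turn z rad (after shift) -0.002
```

View pics/side6.png

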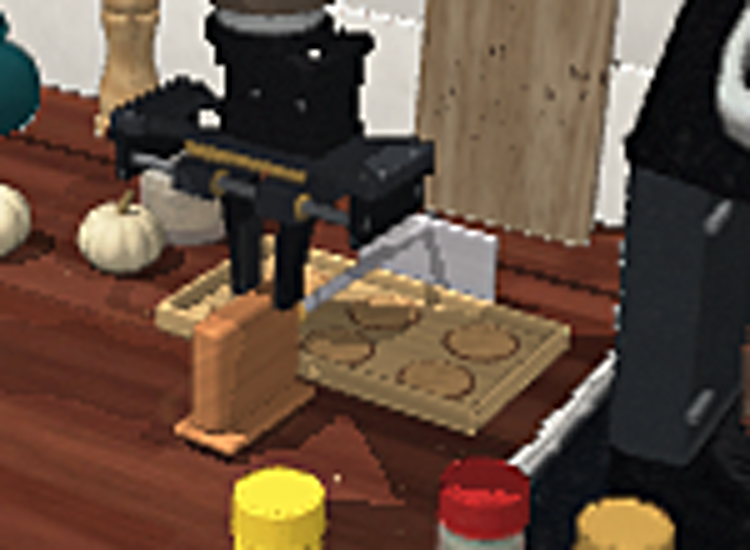

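The blade is down behind the far rim and the foot is in front of the near rim. Now I pull.

>>> {"fn": "drive_tool", "kwargs": {
  "steps": [0, 0, 0, 0.004, 0, 0.0015, 0, 0, 0, 0, 0.004, 0, 0, 0, 0, 0, 0, 0.006, 0, 0, 0, 0, 0, 0, 0.008, 0, 0, 0, 0, 0, 0, 0.01, 0, 0, 0, 0, 0, 0, 0.01, 0, 0, 0, 0, 0, 0, 0.01, 0, 0, 0, 0, 0, 0, 0.01, 0, 0, 0, 0, 0, 0, 0.01, 0, 0, 0, 0, 0, 0, 0.01, 0, 0, 0]
}}

```text
time_s: 11.52
tcp_pos: [0.4091, 0.2864, 0.0602]
ee_rot: [[-0.887, -0.462, 0.0], [-0.462, 0.887, 0.0], [-0.0, 0.0, -1.0]]
wrist_force: [2.7, 0.5, -3.8]
gripper_width: 0.245
gripper_force: 29.9
```

>>> {"fn": "drive_tool", "kwargs": {
  "steps": [0, 0, 0, 0.01, 0, 0, 0, 0, 0, 0, 0.01, 0, 0, 0, 0, 0, 0, 0.01, 0, 0, 0, 0, 0, 0, 0.01, 0, 0, 0, 0, 0, 0, 0.01, 0, 0, 0, 0, 0, 0, 0.01, 0, 0, 0, 0, 0, 0, 0.01, 0, 0, 0, 0, 0, 0, 0.008, 0, 0, 0, 0, 0, 0, 0.006, 0, 0, 0, 0, 0, 0, 0.004, 0, 0, 0]
}}

```text
time_s: 12.35
tcp_pos: [0.3312, 0.2458, 0.0601]
ee_rot: [[-0.887, -0.462, -0.0], [-0.462, 0.887, -0.0], [0.0, -0.0, -1.0]]
wrist_force: [2.5, 1.0, -4.1]
gripper_width: 0.247
gripper_force: 29.9
```

Run:
```python
from h import *
go(.34,.25,.06,-152.4)
im=r.capture('side');cv2.imwrite('pics/side7f.png',im);crop('s',im,200,190,200,150,4,'side7.png')
```

```text
t 12.35 p [0.3312 0.2458 0.0601] yaw -152.49 tool z [-0. -0. -1.] F [ 2.5  1.  -4.1] w 0.247 j [  59.   12.  -39.    0.  -39. -122.]
shift [-0.0097 -0.0003  0.0001] turn z rad (after shift) -0.0016
```

View pics/side7.png

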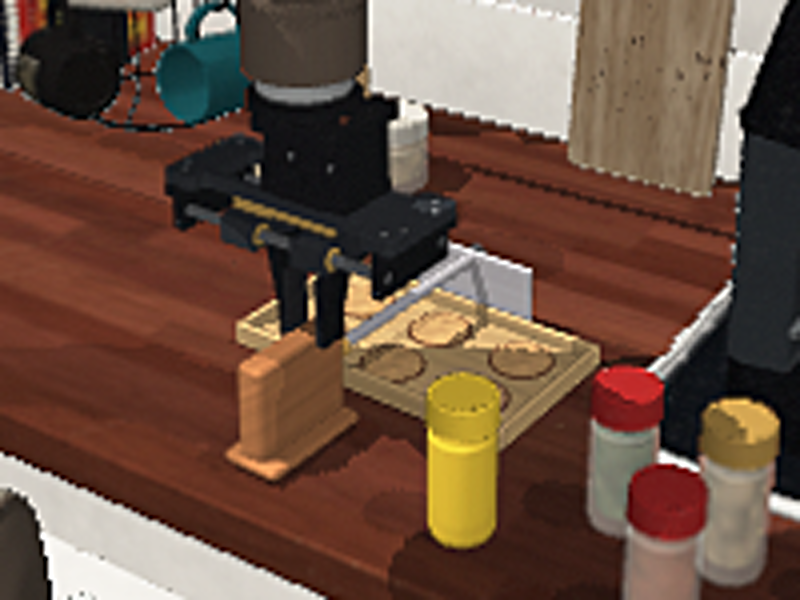

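The tray has come well forward. I'll pull 15 mm more, back the blade off a little, then lift.

>>> {"fn": "drive_tool", "kwargs": {
  "steps": [0, 0, 0, 0.004, 0, 0, 0, 0, 0, 0, 0.005, 0, 0, 0, 0, 0, 0, 0.004, 0, 0, 0, 0, 0, 0, 0.002, 0, 0, 0, 0, 0, 0, 0, 0, 0, 0, 0, 0, 0, -0.004, 0, 0, 0, 0, 0, 0, -0.004, 0, 0, 0, 0, 0, 0, 0, 0, 0, 0, 0, 0, 0, 0, 0, -0.01, 0, 0, 0, 0, 0, 0, -0.015, 0]
}}

```text
time_s: 13.23
tcp_pos: [0.325, 0.2416, 0.0839]
ee_rot: [[-0.888, -0.461, -0.003], [-0.461, 0.888, -0.004], [0.005, -0.002, -1.0]]
wrist_force: [-0.1, 0.7, -2.3]
gripper_width: 0.242
gripper_force: 29.9
```

>>> {"fn": "drive_tool", "kwargs": {
  "steps": [0, 0, 0, 0, 0, -0.015, 0, 0, 0, 0, 0, 0, -0.015, 0, 0, 0, 0, 0, 0, -0.015, 0, 0, 0, 0, 0, 0, -0.015, 0, 0, 0, 0, 0, 0, -0.015, 0, 0, 0, 0, 0, 0, -0.01, 0, 0, 0, 0, 0, 0, 0, 0]
}}

```text
time_s: 13.82
tcp_pos: [0.3266, 0.2439, 0.1719]
ee_rot: [[-0.887, -0.462, 0.002], [-0.462, 0.887, 0.003], [-0.004, 0.002, -1.0]]
wrist_force: [0.7, -0.1, -3.0]
gripper_width: 0.243
gripper_force: 29.9
```

Run:
```python
from h import *
go(.25,.47,.165,-70)
cv2.imwrite('pics/side8f.png',r.capture('side'));cv2.imwrite('pics/top8f.png',r.capture('top'))
```

```text
t 13.82 p [0.3266 0.2439 0.1719] yaw -152.51 tool z [ 0.002  0.003 -1.   ] F [ 0.7 -0.1 -3. ] w 0.243 j [  60.    2.  -31.    0.  -57. -122.]
shift [-0.0363  0.2359  0.0074] turn z rad (after shift) -1.4402
```

Run:
```python
from h import *
im=cv2.imread('pics/top8f.png')
def fp(tx,ty,yaw,col):
    a=np.radians(yaw);X=np.array([np.cos(a),np.sin(a)]);Y=np.array([-X[1],X[0]]);c=np.array([tx,ty])
    for (x0,x1,y0,y1) in[(-.065,.025,-.022,.022),(.19,.196,-.055,.055)]:
        q=[proj('top',np.r_[c+x*X+y*Y,0]) for x,y in[(x0,y0),(x1,y0),(x1,y1),(x0,y1)]]
        cv2.polylines(im,[np.array(q).round().astype(int)],1,col,1)
fp(.267,.472,117,(0,255,0))
fp(.427,.296,27.6,(255,255,0))
crop('t',im,90,150,300,200,2.6,'top8.png')
```

```text
(no output)
```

View pics/top8.png

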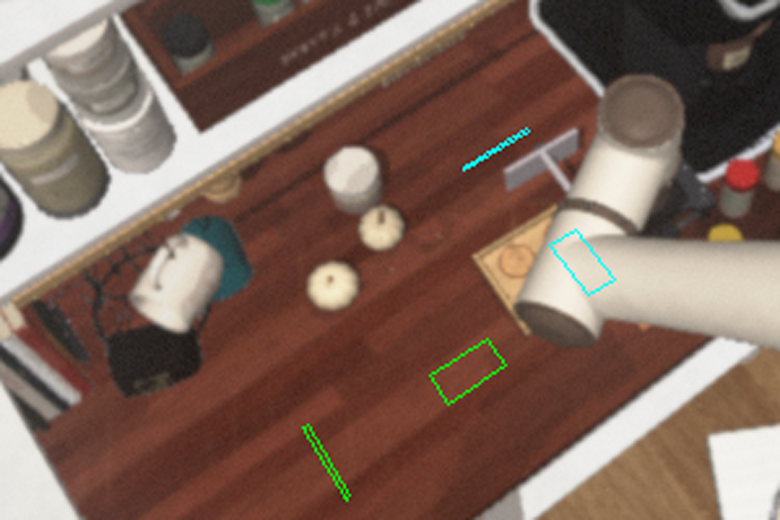

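The planned set-down spot (green) is free worktop, and the tray's left end is visible at crop (475,255). I carry the hook there.

>>> {"fn": "drive_tool", "kwargs": {
  "steps": [0, 0, 0, -0.0052, 0.023, 0, 0, 0, 0, 0, -0.0052, 0.023, 0, 0, 0, 0, 0, -0.0052, 0.023, 0, 0, 0, 0, 0, -0.0052, 0.023, 0, 0, 0, 0, 0, -0.0052, 0.023, 0, 0, 0, 0, 0, -0.0052, 0.023, 0, 0, 0, 0, 0, -0.0052, 0.023, 0, 0, 0, 0, 0, -0.0052, 0.023, 0, 0, 0, 0, 0, -0.0052, 0.023, 0, 0, 0, 0, 0, -0.0052, 0.023, 0, 0]
}}

```text
time_s: 14.75
tcp_pos: [0.2649, 0.4711, 0.168]
ee_rot: [[-0.887, -0.461, -0.001], [-0.461, 0.887, -0.004], [0.003, -0.003, -1.0]]
wrist_force: [1.0, 0.2, -3.7]
gripper_width: 0.241
gripper_force: 29.9
```

>>> {"fn": "drive_tool", "kwargs": {
  "steps": [0, 0, -0.06, 0, 0, 0, 0, 0, 0, -0.09, 0, 0, 0, 0, 0, 0, -0.09, 0, 0, 0, 0, 0, 0, -0.09, 0, 0, 0, 0, 0, 0, -0.09, 0, 0, 0, 0, 0, 0, -0.09, 0, 0, 0, 0, 0, 0, -0.09, 0, 0, 0, 0, 0, 0, -0.09, 0, 0, 0, 0, 0, 0, -0.09, 0, 0, 0, 0, 0, 0, -0.09, 0, 0, 0, 0]
}}

```text
time_s: 15.58
tcp_pos: [0.2654, 0.4699, 0.168]
ee_rot: [[-0.215, -0.977, -0.001], [-0.977, 0.215, -0.004], [0.004, 0.001, -1.0]]
wrist_force: [-0.1, 0.7, -2.6]
gripper_width: 0.247
gripper_force: 29.9
```

>>> {"fn": "drive_tool", "kwargs": {
  "steps": [0, 0, -0.09, 0, 0, 0, 0, 0, 0, -0.09, 0, 0, 0, 0, 0, 0, -0.09, 0, 0, 0, 0, 0, 0, -0.09, 0, 0, 0, 0, 0, 0, -0.09, 0, 0, 0, 0, 0, 0, -0.09, 0, 0, 0, 0, 0, 0, -0.09, 0, 0, 0, 0, 0, 0, -0.06, 0, 0, 0, 0, 0, 0, 0, 0, 0, 0, 0, 0, 0, 0, 0, 0, 0, 0]
}}

```text
time_s: 16.42
tcp_pos: [0.2655, 0.4703, 0.1686]
ee_rot: [[0.45, -0.893, -0.001], [-0.893, -0.45, -0.003], [0.002, 0.002, -1.0]]
wrist_force: [-0.3, 0.8, -2.1]
gripper_width: 0.244
gripper_force: 29.9
```

>>> {"fn": "drive_tool", "kwargs": {
  "steps": [0, 0, 0, 0, 0, 0.015, 0, 0, 0, 0, 0, 0, 0.015, 0, 0, 0, 0, 0, 0, 0.015, 0, 0, 0, 0, 0, 0, 0.015, 0, 0, 0, 0, 0, 0, 0.015, 0, 0, 0, 0, 0, 0, 0.015, 0, 0, 0, 0, 0, 0, 0.01, 0, 0, 0, 0, 0, 0, 0.005, 0, 0, 0, 0, 0, 0, 0.004, 0, 0, 0, 0, 0, 0, 0, 0]
}}

```text
time_s: 17.25
tcp_pos: [0.2657, 0.4708, 0.0605]
ee_rot: [[0.452, -0.892, -0.0], [-0.892, -0.452, -0.001], [0.001, 0.001, -1.0]]
wrist_force: [-0.5, -0.4, -3.1]
gripper_width: 0.247
gripper_force: 29.9
```

>>> {"fn": "drive_tool", "kwargs": {
  "steps": [0, 0, 0, 0, 0, 0.002, 0, 0, 0, 0, 0, 0, 0.0015, 0, 0, 0, 0, 0, 0, 0.001, 0, 0, 0, 0, 0, 0, 0.0005, 0, 0, 0, 0, 0, 0, 0, 0, 0, 0, 0, 0, 0, 0, 0]
}}

```text
time_s: 17.75
tcp_pos: [0.2658, 0.4712, 0.0563]
ee_rot: [[0.452, -0.892, 0.0], [-0.892, -0.452, 0.001], [-0.0, -0.0, -1.0]]
wrist_force: [0.1, -0.7, -3.2]
gripper_width: 0.246
gripper_force: 29.9
```

>>> {"fn": "drive_tool", "kwargs": {
  "steps": [0, 0, 0, 0, 0, 0.0008, 0, 0, 0, 0, 0, 0, 0.0004, 0, 0, 0, 0, 0, 0, 0, 0, 0, 0, 0, 0, 0, 0, 0.5, 0, 0, 0, 0, 0, 0, 0.6, 0, 0, 0, 0, 0, 0, 0.7, 0, 0, 0, 0, 0, 0, 0.8, 0, 0, 0, 0, 0, 0, 0.8, 0, 0, 0, 0, 0, 0, 0.8, 0, 0, 0, 0, 0, 0, 0.8]
}}

```text
time_s: 18.58
tcp_pos: [0.2657, 0.471, 0.0548]
ee_rot: [[0.452, -0.892, 0.0], [-0.892, -0.452, 0.0], [-0.0, -0.0, -1.0]]
wrist_force: [-0.5, -0.3, -0.1]
gripper_width: 0.692
gripper_force: 0.0
```

>>> {"fn": "drive_tool", "kwargs": {
  "steps": [0, 0, 0, 0, 0, -0.02, 0.8, 0, 0, 0, 0, 0, -0.04, 0.8, 0, 0, 0, 0, 0, -0.04, 0.8, 0, 0, 0, 0, 0, -0.04, 0.8, 0, 0, 0, 0, 0, -0.04, 0.8, 0, 0, 0, 0, 0, 0, 0.8]
}}

```text
time_s: 19.08
tcp_pos: [0.2679, 0.4753, 0.2444]
ee_rot: [[0.453, -0.891, 0.008], [-0.891, -0.453, 0.016], [-0.011, -0.014, -1.0]]
wrist_force: [-0.0, 0.6, -0.6]
gripper_width: 0.805
gripper_force: 0.0
```

Run:
```python
from h import *
go(.42,-.03,.235,0)
t=r.capture('top');s=r.capture('side');cv2.imwrite('pics/top9f.png',t);cv2.imwrite('pics/side9f.png',s)
a=cv2.resize(t[165:315,205:435],None,fx=3.4,fy=3.4,interpolation=cv2.INTER_CUBIC);cv2.imwrite('pics/top9.png',a)
```

```text
t 19.08 p [0.2679 0.4753 0.2444] yaw -63.04 tool z [ 0.008  0.016 -1.   ] F [-0.   0.6 -0.6] w 0.805 j [ 78.  12.  -8.   0. -69. -51.]
shift [0.5194 0.0936 0.0023] turn z rad (after shift) -1.1002
```

View pics/top9.png

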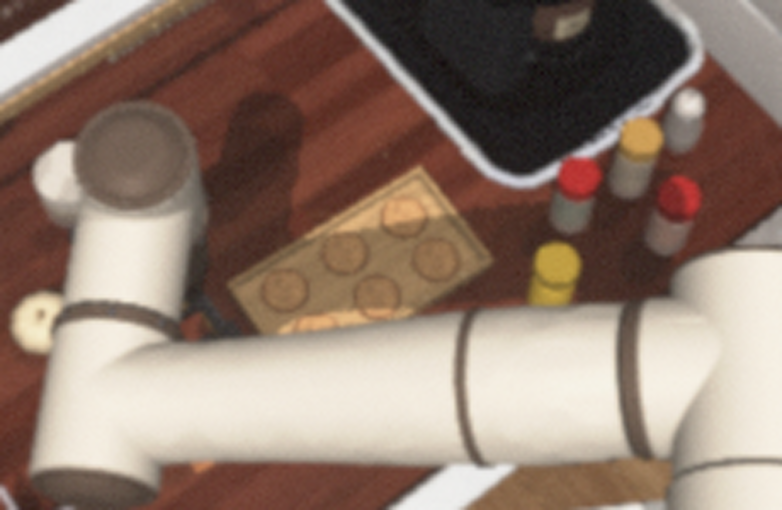

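The tray stands in the open with its far inlays at crop (284,290), (346,253) and (404,216). All the jars are still in place. I go to the first red jar.

>>> {"fn": "drive_tool", "kwargs": {
  "steps": [0, 0, 0, 0.035, 0.0008, 0, 0.8, 0, 0, 0, 0.035, 0.0008, 0, 0.8, 0, 0, 0, 0.035, 0.0008, 0, 0.8, 0, 0, 0, 0.035, 0.0008, 0, 0.8, 0, 0, 0, 0.035, 0.0008, 0, 0.8, 0, 0, 0, 0.035, 0.0008, 0, 0.8, 0, 0, 0, 0.035, 0.0008, 0, 0.8, 0, 0, 0, 0.035, 0.0008, 0, 0.8, 0, 0, 0, 0.035, 0.0008, 0, 0.8, 0, 0, 0, 0.035, 0.0008, 0, 0.8]
}}

```text
time_s: 20.02
tcp_pos: [0.4163, 0.153, 0.2333]
ee_rot: [[0.452, -0.892, -0.002], [-0.892, -0.452, -0.002], [0.0, 0.003, -1.0]]
wrist_force: [0.1, 1.1, -0.1]
gripper_width: 0.799
gripper_force: 0.0
```

>>> {"fn": "drive_tool", "kwargs": {
  "steps": [0, 0, 0, 0.03, 0.0008, 0, 0.8, 0, 0, 0, 0.03, 0.0008, 0, 0.8, 0, 0, 0, 0.03, 0.0008, 0, 0.8, 0, 0, 0, 0.014, 0.0008, 0, 0.8, 0, 0, 0, 0, 0, 0, 0.8, 0, 0, 0, 0, 0, 0, 0.8]
}}

```text
time_s: 20.52
tcp_pos: [0.4602, 0.0602, 0.2333]
ee_rot: [[0.45, -0.893, -0.003], [-0.893, -0.45, -0.001], [-0.0, 0.003, -1.0]]
wrist_force: [1.0, 0.6, -0.4]
gripper_width: 0.797
gripper_force: 0.0
```

```bash
cat >> h.py <<'E'
def corks(im,n,guess,show=False):
    """cork inlay outlines near guess (list of world xy): darker ring -> ellipse centre; returns world xy on floor"""
    out=[]
    for g in guess:
        u=proj(n,[*g,.006]);x0,y0=int(u[0])-16,int(u[1])-13
        c=cv2.resize(im[y0:y0+26,x0:x0+32],None,fx=8,fy=8,interpolation=cv2.INTER_CUBIC)
        s=cv2.GaussianBlur(c,(0,0),4);lab=cv2.cvtColor(s,cv2.COLOR_BGR2LAB)[:,:,1]
        _,m=cv2.threshold(lab,0,255,cv2.THRESH_OTSU)
        k,lb,st,ce=cv2.connectedComponentsWithStats(m)
        out.append((st[1:,4].max() if k>1 else 0))
    return out
E
python3 - <<'E'
from h import *
go(.4644,.066,.065,-62.4)
t=r.capture('top');s=r.capture('side');cv2.imwrite('pics/top10f.png',t);cv2.imwrite('pics/side10f.png',s)
def caps(im,n,lo,hi):
    m=cv2.inRange(cv2.cvtColor(im,cv2.COLOR_BGR2HSV),lo,hi)
    if lo[0]==0: m|=cv2.inRange(cv2.cvtColor(im,cv2.COLOR_BGR2HSV),(172,lo[1],lo[2]),(180,255,255))
    k,l,st,ce=cv2.connectedComponentsWithStats(m)
    for i in range(1,k):
        if 40<st[i,4]<900: print(n,lo[0],st[i].tolist(),ce[i].round(1))
for n,im in(('top',t),('side',s)):
    caps(im,n,(0,190,90),(5,255,255))
# tray: project predicted outline and cork crops
a=np.radians(27.6);X=np.array([np.cos(a),np.sin(a)]);Y=np.array([-X[1],X[0]])
T=lambda x,y:(205+x/3.4,165+y/3.4)
pts=[onz('top',T(*c),.006)[:2] for c in[(284,290),(346,253),(404,216),(378,296),(436,259)]]
print(np.round(pts,4).tolist())
E
```

```text
t 20.52 p [0.4602 0.0602 0.2333] yaw -63.25 tool z [-0.003 -0.001 -1.   ] F [ 1.   0.6 -0.4] w 0.797 j [ 28.   5. -18.  -0. -67.  -1.]
shift [-0.0032 -0.0069  0.1683] turn z rad (after shift) -0.0148
side 0 [0, 103, 16, 7, 49] [  7.  106.3]
side 0 [202, 159, 7, 17, 42] [204.4 166. ]
side 0 [209, 159, 17, 18, 81] [214.6 166.1]
side 0 [348, 281, 18, 17, 243] [356.4 289.1]
side 0 [358, 306, 18, 19, 282] [366.3 314.8]
[[0.4185, 0.3745], [0.4519, 0.3054], [0.4866, 0.2389], [0.3991, 0.2787], [0.4327, 0.2127]]
```

>>> {"fn": "drive_tool", "kwargs": {
  "steps": [0, 0, 0, -0.0032, -0.007, 0.02, 0.75, 0, 0, 0, 0, 0, 0.025, 0.75, 0, 0, 0, 0, 0, 0.025, 0.75, 0, 0, 0, 0, 0, 0.025, 0.75, 0, 0, 0, 0, 0, 0.025, 0.75, 0, 0, 0, 0, 0, 0.025, 0.75, 0, 0, 0, 0, 0, 0.02, 0.75, 0, 0, 0, 0, 0, 0.004, 0.75, 0, 0, 0, 0, 0, 0, 0.4, 0, 0, 0, 0, 0, 0, 0.4]
}}

```text
time_s: 21.45
tcp_pos: [0.4663, 0.0679, 0.0666]
ee_rot: [[0.454, -0.891, 0.001], [-0.891, -0.454, 0.0], [0.0, -0.001, -1.0]]
wrist_force: [0.3, -0.3, 0.1]
gripper_width: 0.669
gripper_force: 0.0
```

>>> {"fn": "drive_tool", "kwargs": {
  "steps": [0, 0, 0, 0, 0, 0, 0.3, 0, 0, 0, 0, 0, 0, 0.3, 0, 0, 0, 0, 0, 0, 0.3, 0, 0, 0, 0, 0, 0, 0.3, 0, 0, 0, 0, 0, 0, 0.3, 0, 0, 0, 0, 0, 0, 0.3, 0, 0, 0, 0, 0, 0, 0.3]
}}

```text
time_s: 22.03
tcp_pos: [0.4666, 0.0672, 0.0671]
ee_rot: [[0.452, -0.892, 0.002], [-0.892, -0.452, 0.001], [0.0, -0.002, -1.0]]
wrist_force: [-1.0, 1.0, 5.9]
gripper_width: 0.527
gripper_force: 30.0
```

Run:
```python
from h import *
t=cv2.imread('pics/top10f.png');s=cv2.imread('pics/side10f.png')
u=proj('top',[.427,.297,.006]);v=proj('side',[.427,.297,.006]);print(u,v)
def c(im,u,w,h,f):
    x,y=int(u[0])-w//2,int(u[1])-h//2;print('org',x,y);return cv2.resize(im[y:y+h,x:x+w],None,fx=f,fy=f,interpolation=cv2.INTER_CUBIC)
cv2.imwrite('pics/both10.png',np.vstack([c(t,u,130,60,5),c(s,v,130,58,5)]))
go(.42,.375,.2)
```

```text
[310.00395637 245.47245962] [301.53059148 279.11252772]
org 245 215
org 236 250
t 22.03 p [0.4666 0.0672 0.0671] yaw -63.1 tool z [ 0.002  0.001 -1.   ] F [-1.   1.   5.9] w 0.527 j [ 28.  16. -31.   0. -42.  -1.]
shift [-0.2955 -0.098  -0.1327] turn z rad (after shift) -0.0
```

View pics/both10.png

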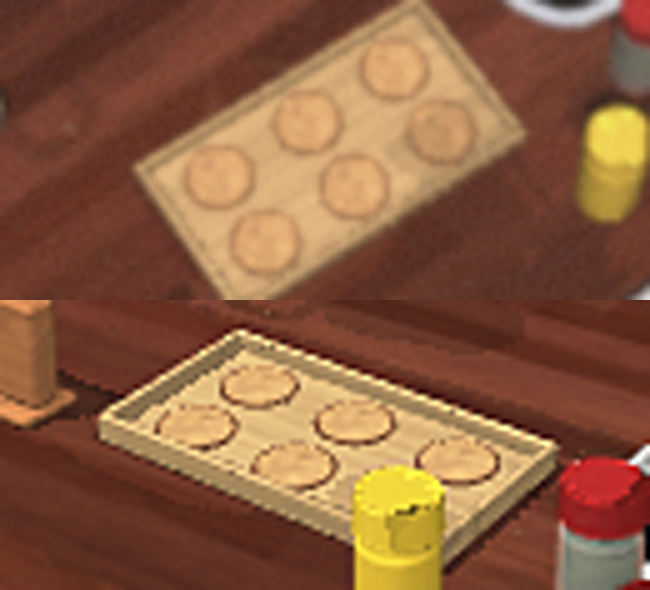

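The composite shows both views of the tray with all six inlays clear in the top view and five in the side view. I'll fit the tray pose from these.

```bash
cat > tray.py <<'E'
from h import *
M={'fl':(.03,.075),'fm':(.03,0),'fr':(.03,-.075),'nl':(-.03,.075),'nm':(-.03,0),'nr':(-.03,-.075)}
def fit(W,keys):
    m=np.array([M[k] for k in keys]);W=np.array(W);a=m-m.mean(0);b=W-W.mean(0)
    th=np.arctan2((a[:,0]*b[:,1]-a[:,1]*b[:,0]).sum(),(a*b).sum());R=np.array([[np.cos(th),-np.sin(th)],[np.sin(th),np.cos(th)]])
    c=W.mean(0)-R@m.mean(0);res=np.abs(W-(m@R.T+c)).max();return c,np.degrees(th),res
E
python3 - <<'E'
from tray import *
top=dict(fl=(220,177),fm=(308,122),fr=(395,68),nl=(265,242),nm=(355,187),nr=(442,132))
side=dict(fl=(260,386),fm=(356,421),fr=(459,460),nl=(197,427),nm=(295,465))
q=lambda v,ox,oy,dy:(ox+(v[0]+.5)/5-.5,oy+(v[1]-dy+.5)/5-.5)
r1=fit([onz('top',q(v,245,215,0),.006)[:2] for v in top.values()],top)
r2=fit([onz('side',q(v,236,250,300),.006)[:2] for v in side.values()],side)
print(r1,r2)
c=(r1[0]+r2[0])/2;th=np.radians((r1[1]+r2[1])/2);R=np.array([[np.cos(th),-np.sin(th)],[np.sin(th),np.cos(th)]])
for k in M:print(k,(R@M[k]+c).round(4))
E
```

```text
(array([0.4268392 , 0.29390809]), np.float64(26.507799580911872), np.float64(0.0008696954938118839)) (array([0.42749343, 0.30258772]), np.float64(26.975070942778434), np.float64(0.0008048420861443972))
fl [0.4202 0.3787]
fm [0.454  0.3117]
fr [0.4877 0.2448]
nl [0.3666 0.3517]
nm [0.4004 0.2847]
nr [0.4341 0.2178]
```

>>> {"fn": "drive_tool", "kwargs": {
  "steps": [0, 0, 0, 0, 0, -0.01, 0.3, 0, 0, 0, 0, 0, -0.02, 0.3, 0, 0, 0, 0, 0, -0.025, 0.3, 0, 0, 0, 0, 0, -0.025, 0.3, 0, 0, 0, 0, 0, -0.025, 0.3, 0, 0, 0, 0, 0, -0.025, 0.3, 0, 0, 0, 0, 0, 0, 0.3]
}}

```text
time_s: 22.62
tcp_pos: [0.4687, 0.0678, 0.201]
ee_rot: [[0.453, -0.892, 0.01], [-0.892, -0.453, 0.003], [0.002, -0.011, -1.0]]
wrist_force: [1.3, 0.3, -0.0]
gripper_width: 0.527
gripper_force: 30.0
```

Run:
```python
from h import *
go(.4202,.3787,.2)
```

```text
t 22.62 p [0.4687 0.0678 0.201 ] yaw -63.08 tool z [ 0.01   0.003 -1.   ] F [ 1.3  0.3 -0. ] w 0.527 j [ 28.   7. -21.   0. -62.  -1.]
shift [-0.2991 -0.0975  0.0016] turn z rad (after shift) -0.0
```

>>> {"fn": "drive_tool", "kwargs": {
  "steps": [0, 0, 0, -0.025, -0.0081, 0, 0.3, 0, 0, 0, -0.025, -0.0081, 0, 0.3, 0, 0, 0, -0.025, -0.0081, 0, 0.3, 0, 0, 0, -0.025, -0.0081, 0, 0.3, 0, 0, 0, -0.025, -0.0081, 0, 0.3, 0, 0, 0, -0.025, -0.0081, 0, 0.3, 0, 0, 0, -0.025, -0.0081, 0, 0.3, 0, 0, 0, -0.025, -0.0081, 0, 0.3, 0, 0, 0, -0.025, -0.0081, 0, 0.3, 0, 0, 0, -0.025, -0.0081, 0, 0.3]
}}

```text
time_s: 23.45
tcp_pos: [0.4241, 0.3274, 0.195]
ee_rot: [[0.452, -0.892, -0.001], [-0.892, -0.452, -0.001], [0.0, 0.001, -1.0]]
wrist_force: [-0.2, -0.2, -0.9]
gripper_width: 0.525
gripper_force: 30.0
```

>>> {"fn": "drive_tool", "kwargs": {
  "steps": [0, 0, 0, -0.025, -0.0081, 0, 0.3, 0, 0, 0, -0.022, -0.0081, 0, 0.3, 0, 0, 0, 0, 0, 0, 0.3, 0, 0, 0, 0, 0, 0, 0.3, 0, 0, 0, 0, 0, 0, 0.3]
}}

```text
time_s: 23.87
tcp_pos: [0.4177, 0.3751, 0.195]
ee_rot: [[0.452, -0.892, -0.001], [-0.892, -0.452, -0.001], [0.001, 0.002, -1.0]]
wrist_force: [-0.2, 0.3, -1.8]
gripper_width: 0.526
gripper_force: 30.0
```

Run:
```python
from h import *
go(.4202,.3787,.075)
```

```text
t 23.87 p [0.4177 0.3751 0.195 ] yaw -63.14 tool z [-0.001 -0.001 -1.   ] F [-0.2  0.3 -1.8] w 0.526 j [ 58.  16.  -9.  -0. -64. -32.]
shift [-0.0022 -0.0041  0.12  ] turn z rad (after shift) -0.0
```

>>> {"fn": "drive_tool", "kwargs": {
  "steps": [0, 0, 0, -0.002, -0.004, 0.02, 0.3, 0, 0, 0, 0, 0, 0.02, 0.3, 0, 0, 0, 0, 0, 0.02, 0.3, 0, 0, 0, 0, 0, 0.02, 0.3, 0, 0, 0, 0, 0, 0.015, 0.3, 0, 0, 0, 0, 0, 0.012, 0.3, 0, 0, 0, 0, 0, 0.008, 0.3, 0, 0, 0, 0, 0, 0.004, 0.3, 0, 0, 0, 0, 0, 0, 0.3, 0, 0, 0, 0, 0, 0, 0.3]
}}

```text
time_s: 24.7
tcp_pos: [0.4213, 0.3794, 0.0774]
ee_rot: [[0.452, -0.892, 0.001], [-0.892, -0.452, 0.001], [-0.0, -0.001, -1.0]]
wrist_force: [0.9, 0.6, -1.0]
gripper_width: 0.522
gripper_force: 30.0
```

>>> {"fn": "drive_tool", "kwargs": {
  "steps": [0, 0, 0, 0, 0, 0.002, 0.3, 0, 0, 0, 0, 0, 0.0015, 0.3, 0, 0, 0, 0, 0, 0, 0.3, 0, 0, 0, 0, 0, 0, 0.3, 0, 0, 0, 0, 0, 0, 0.3]
}}

```text
time_s: 25.12
tcp_pos: [0.4209, 0.3796, 0.0736]
ee_rot: [[0.452, -0.892, 0.0], [-0.892, -0.452, 0.0], [-0.0, -0.0, -1.0]]
wrist_force: [-0.5, 0.4, -2.0]
gripper_width: 0.522
gripper_force: 30.0
```

>>> {"fn": "drive_tool", "kwargs": {
  "steps": [0, 0, 0, 0, 0, 0.001, 0.3, 0, 0, 0, 0, 0, 0, 0.3, 0, 0, 0, 0, 0, 0, 0.58, 0, 0, 0, 0, 0, 0, 0.62, 0, 0, 0, 0, 0, 0, 0.66, 0, 0, 0, 0, 0, 0, 0.68, 0, 0, 0, 0, 0, 0, 0.68, 0, 0, 0, 0, 0, 0, 0.68]
}}

```text
time_s: 25.78
tcp_pos: [0.4209, 0.3794, 0.0722]
ee_rot: [[0.452, -0.892, -0.0], [-0.892, -0.452, -0.0], [0.0, 0.0, -1.0]]
wrist_force: [0.0, 0.1, -0.7]
gripper_width: 0.676
gripper_force: 0.0
```

>>> {"fn": "drive_tool", "kwargs": {
  "steps": [0, 0, 0, 0, 0, -0.02, 0.68, 0, 0, 0, 0, 0, -0.03, 0.68, 0, 0, 0, 0, 0, -0.03, 0.68, 0, 0, 0, 0, 0, -0.03, 0.7, 0, 0, 0, 0, 0, -0.03, 0.7, 0, 0, 0, 0, 0, -0.01, 0.7, 0, 0, 0, 0, 0, 0, 0.7]
}}

```text
time_s: 26.37
tcp_pos: [0.422, 0.3809, 0.2259]
ee_rot: [[0.452, -0.892, 0.004], [-0.892, -0.452, 0.006], [-0.003, -0.007, -1.0]]
wrist_force: [-0.3, -0.3, -0.2]
gripper_width: 0.7
gripper_force: 0.0
```

Run:
```python
from h import *
go(.427,-.0302,.235,-112)
```

```text
t 26.37 p [0.422  0.3809 0.2259] yaw -63.11 tool z [ 0.004  0.006 -1.   ] F [-0.3 -0.3 -0.2] w 0.7 j [ 58.  16.  -6.   0. -68. -32.]
shift [ 0.3689  0.1814 -0.0115] turn z rad (after shift) 0.8532
```

Next to the second red jar, turning 49° on the way.

>>> {"fn": "drive_tool", "kwargs": {
  "steps": [0, 0, 0, 0.0335, 0.0165, 0, 0.8, 0, 0, 0, 0.0335, 0.0165, 0, 0.8, 0, 0, 0, 0.0335, 0.0165, 0, 0.8, 0, 0, 0, 0.0335, 0.0165, 0, 0.8, 0, 0, 0, 0.0335, 0.0165, 0, 0.8, 0, 0, 0, 0.0335, 0.0165, 0, 0.8, 0, 0, 0, 0.0335, 0.0165, 0, 0.8, 0, 0, 0, 0.0335, 0.0165, 0, 0.8, 0, 0, 0, 0.0335, 0.0165, 0, 0.8, 0, 0, 0, 0.0335, 0.0165, 0, 0.8]
}}

```text
time_s: 27.2
tcp_pos: [0.4237, 0.0042, 0.2208]
ee_rot: [[0.452, -0.892, -0.003], [-0.892, -0.452, -0.0], [-0.001, 0.002, -1.0]]
wrist_force: [1.1, 0.2, -0.2]
gripper_width: 0.799
gripper_force: 0.0
```

>>> {"fn": "drive_tool", "kwargs": {
  "steps": [0, 0, 0, 0.0339, 0.0164, 0, 0.8, 0, 0, 0.106, 0, 0, 0, 0.8, 0, 0, 0.106, 0, 0, 0, 0.8, 0, 0, 0.106, 0, 0, 0, 0.8, 0, 0, 0.106, 0, 0, 0, 0.8, 0, 0, 0.106, 0, 0, 0, 0.8, 0, 0, 0.106, 0, 0, 0, 0.8, 0, 0, 0.106, 0, 0, 0, 0.8, 0, 0, 0.106, 0, 0, 0, 0.8, 0, 0, 0, 0, 0, 0, 0.8]
}}

```text
time_s: 28.03
tcp_pos: [0.4247, -0.0318, 0.2206]
ee_rot: [[-0.372, -0.928, -0.003], [-0.928, 0.372, -0.0], [0.002, 0.003, -1.0]]
wrist_force: [-0.3, 0.6, -0.6]
gripper_width: 0.799
gripper_force: 0.0
```

Run:
```python
from tray import *
go(.427,-.0302,.066,-112)
t=r.capture('top');s=r.capture('side');cv2.imwrite('pics/top11f.png',t);cv2.imwrite('pics/side11f.png',s)
for n,im in(('top',t),('side',s)):
    f=im.astype(int);m=((f[:,:,2]>2.2*f[:,:,1])&(f[:,:,2]>100)&(f[:,:,2]-f[:,:,0]>60)).astype(np.uint8)
    k,l,st,ce=cv2.connectedComponentsWithStats(m)
    for i in range(1,k):
        if 50<st[i,4]<700:print(n,st[i].tolist(),ce[i].round(1))
    for nm,g in(('fl-true?',(.4209,.3794,.106)),('redB',(.427,-.0302,.1))):
        C=np.array([[g[0]+.023*np.cos(a),g[1]+.023*np.sin(a),g[2]+dz] for a in np.linspace(0,6.28,60) for dz in(0,-.02)])
        q=np.array([proj(n,c) for c in C]);print(n,nm,'pred bbox',q.min(0).round(1),q.max(0).round(1))
```

```text
t 28.03 p [ 0.4247 -0.0318  0.2206] yaw -111.84 tool z [-0.003 -0.    -1.   ] F [-0.3  0.6 -0.6] w 0.799 j [ 18.   2. -24.  -0. -65. -40.]
shift [-0.0025 -0.002   0.1546] turn z rad (after shift) 0.0028
top [399, 218, 10, 10, 60] [403.3 223.3]
top [280, 232, 13, 14, 153] [286.2 238.2]
top fl-true? pred bbox [278.9 231.8] [292.8 246.7]
top redB pred bbox [396.7 216.9] [410.9 231.4]
side [0, 104, 20, 11, 128] [  7.9 108.9]
side [202, 159, 9, 40, 183] [205.4 178.3]
side [208, 159, 18, 23, 132] [213.8 168.5]
side [280, 236, 15, 11, 146] [287.  241.2]
side [357, 306, 20, 19, 270] [367.2 315.5]
side fl-true? pred bbox [280.2 235.5] [295.2 248. ]
side redB pred bbox [355.9 305.8] [377. 326.]
```

>>> {"fn": "drive_tool", "kwargs": {
  "steps": [0, 0, 0, -0.0025, -0.002, 0.02, 0.75, 0, 0, 0, 0, 0, 0.025, 0.75, 0, 0, 0, 0, 0, 0.025, 0.75, 0, 0, 0, 0, 0, 0.025, 0.75, 0, 0, 0, 0, 0, 0.025, 0.75, 0, 0, 0, 0, 0, 0.02, 0.75, 0, 0, 0, 0, 0, 0.015, 0.75, 0, 0, 0, 0, 0, 0, 0.75, 0, 0, 0, 0, 0, 0, 0.3, 0, 0, 0, 0, 0, 0, 0.3]
}}

```text
time_s: 28.97
tcp_pos: [0.4293, -0.0299, 0.068]
ee_rot: [[-0.369, -0.93, 0.001], [-0.93, 0.369, 0.0], [-0.001, -0.001, -1.0]]
wrist_force: [-0.3, 0.3, -0.3]
gripper_width: 0.668
gripper_force: 0.0
```

>>> {"fn": "drive_tool", "kwargs": {
  "steps": [0, 0, 0, 0, 0, 0, 0.3, 0, 0, 0, 0, 0, 0, 0.3, 0, 0, 0, 0, 0, 0, 0.3, 0, 0, 0, 0, 0, 0, 0.3, 0, 0, 0, 0, 0, 0, 0.3, 0, 0, 0, 0, 0, 0, 0.3, 0, 0, 0, 0, 0, 0, 0.3]
}}

```text
time_s: 29.55
tcp_pos: [0.4292, -0.0299, 0.0683]
ee_rot: [[-0.369, -0.929, 0.002], [-0.929, 0.369, 0.0], [-0.001, -0.002, -1.0]]
wrist_force: [-0.6, 0.3, 6.0]
gripper_width: 0.525
gripper_force: 30.0
```

>>> {"fn": "drive_tool", "kwargs": {
  "steps": [0, 0, 0, 0, 0, -0.01, 0.3, 0, 0, 0, 0, 0, -0.02, 0.3, 0, 0, 0, 0, 0, -0.025, 0.3, 0, 0, 0, 0, 0, -0.025, 0.3, 0, 0, 0, 0, 0, -0.025, 0.3, 0, 0, 0, 0, 0, -0.025, 0.3, 0, 0, 0, 0, 0, 0, 0.3, 0, 0, 0, 0, 0, 0, 0.3]
}}

```text
time_s: 30.22
tcp_pos: [0.4289, -0.0298, 0.1982]
ee_rot: [[-0.37, -0.929, 0.003], [-0.929, 0.37, 0.001], [-0.002, -0.002, -1.0]]
wrist_force: [-1.1, 0.4, -2.2]
gripper_width: 0.528
gripper_force: 30.0
```

Run:
```python
from h import *
go(.4535,.3095,.2,-63.4)
```

```text
t 30.22 p [ 0.4289 -0.0298  0.1982] yaw -111.73 tool z [ 0.003  0.001 -1.   ] F [-1.1  0.4 -2.2] w 0.528 j [ 18.   3. -26.  -0. -61. -40.]
shift [-0.3243  0.1027 -0.0012] turn z rad (after shift) -0.8435
```

>>> {"fn": "drive_tool", "kwargs": {
  "steps": [0, 0, -0.1054, 0, 0, 0, 0.3, 0, 0, -0.1054, 0, 0, 0, 0.3, 0, 0, -0.1054, 0, 0, 0, 0.3, 0, 0, -0.1054, 0, 0, 0, 0.3, 0, 0, -0.1054, 0, 0, 0, 0.3, 0, 0, -0.1054, 0, 0, 0, 0.3, 0, 0, -0.1054, 0, 0, 0, 0.3, 0, 0, -0.1054, 0, 0, 0, 0.3, 0, 0, 0, 0, 0, 0, 0.3]
}}

```text
time_s: 30.97
tcp_pos: [0.4273, -0.0302, 0.1956]
ee_rot: [[0.449, -0.894, -0.004], [-0.894, -0.449, -0.0], [-0.001, 0.004, -1.0]]
wrist_force: [-0.5, 0.1, -0.8]
gripper_width: 0.522
gripper_force: 30.0
```

>>> {"fn": "drive_tool", "kwargs": {
  "steps": [0, 0, 0, -0.0292, -0.0174, 0, 0.3, 0, 0, 0, -0.0292, -0.0174, 0, 0.3, 0, 0, 0, -0.0292, -0.0174, 0, 0.3, 0, 0, 0, -0.0292, -0.0174, 0, 0.3, 0, 0, 0, -0.0292, -0.0174, 0, 0.3, 0, 0, 0, -0.0292, -0.0174, 0, 0.3, 0, 0, 0, -0.0292, -0.0174, 0, 0.3, 0, 0, 0, -0.0292, -0.0174, 0, 0.3, 0, 0, 0, -0.0292, -0.0174, 0, 0.3, 0, 0, 0, -0.0292, -0.0174, 0, 0.3]
}}

```text
time_s: 31.8
tcp_pos: [0.4525, 0.3101, 0.1958]
ee_rot: [[0.445, -0.896, -0.002], [-0.896, -0.445, -0.002], [0.001, 0.003, -1.0]]
wrist_force: [0.8, 0.1, -1.1]
gripper_width: 0.523
gripper_force: 30.0
```

>>> {"fn": "drive_tool", "kwargs": {
  "steps": [0, 0, 0, 0, 0, 0, 0.3, 0, 0, 0, 0, 0, 0, 0.3, 0, 0, 0, 0, 0, 0, 0.3, 0, 0, 0, 0, 0, 0, 0.3]
}}

```text
time_s: 32.13
tcp_pos: [0.453, 0.3077, 0.1967]
ee_rot: [[0.446, -0.895, -0.001], [-0.895, -0.446, -0.001], [0.001, 0.002, -1.0]]
wrist_force: [0.5, -0.1, -1.8]
gripper_width: 0.524
gripper_force: 30.0
```

Run:
```python
from h import *
go(.4535,.3095,.0755,-63.4)
```

```text
t 32.13 p [0.453  0.3077 0.1967] yaw -63.52 tool z [-0.001 -0.001 -1.   ] F [ 0.5 -0.1 -1.8] w 0.524 j [ 51.  15. -11.  -0. -64. -25.]
shift [-0.0015 -0.0015  0.1212] turn z rad (after shift) -0.002
```

>>> {"fn": "drive_tool", "kwargs": {
  "steps": [0, 0, 0, 0, 0, 0.02, 0.3, 0, 0, 0, 0, 0, 0.02, 0.3, 0, 0, 0, 0, 0, 0.02, 0.3, 0, 0, 0, 0, 0, 0.02, 0.3, 0, 0, 0, 0, 0, 0.015, 0.3, 0, 0, 0, 0, 0, 0.012, 0.3, 0, 0, 0, 0, 0, 0.009, 0.3, 0, 0, 0, 0, 0, 0.005, 0.3, 0, 0, 0, 0, 0, 0, 0.3, 0, 0, 0, 0, 0, 0, 0.3]
}}

```text
time_s: 32.97
tcp_pos: [0.4538, 0.3088, 0.0768]
ee_rot: [[0.447, -0.894, 0.001], [-0.894, -0.447, 0.0], [-0.0, -0.001, -1.0]]
wrist_force: [0.2, 0.5, -1.7]
gripper_width: 0.524
gripper_force: 30.0
```

>>> {"fn": "drive_tool", "kwargs": {
  "steps": [0, 0, 0, 0, 0, 0.001, 0.3, 0, 0, 0, 0, 0, 0, 0.3, 0, 0, 0, 0, 0, 0, 0.3, 0, 0, 0, 0, 0, 0, 0.3]
}}

```text
time_s: 33.3
tcp_pos: [0.4536, 0.3092, 0.0758]
ee_rot: [[0.448, -0.894, 0.001], [-0.894, -0.448, 0.001], [-0.0, -0.001, -1.0]]
wrist_force: [0.6, 0.3, -1.1]
gripper_width: 0.522
gripper_force: 30.0
```

>>> {"fn": "drive_tool", "kwargs": {
  "steps": [0, 0, 0, 0, 0, 0.0014, 0.3, 0, 0, 0, 0, 0, 0, 0.3, 0, 0, 0, 0, 0, 0, 0.58, 0, 0, 0, 0, 0, 0, 0.62, 0, 0, 0, 0, 0, 0, 0.66, 0, 0, 0, 0, 0, 0, 0.68, 0, 0, 0, 0, 0, 0, 0.68, 0, 0, 0, 0, 0, -0.02, 0.68, 0, 0, 0, 0, 0, -0.03, 0.68, 0, 0, 0, 0, 0, -0.03, 0.68]
}}

```text
time_s: 34.13
tcp_pos: [0.4529, 0.3083, 0.154]
ee_rot: [[0.448, -0.894, -0.002], [-0.894, -0.448, -0.002], [0.001, 0.003, -1.0]]
wrist_force: [0.4, -0.3, 0.1]
gripper_width: 0.677
gripper_force: 0.0
```

>>> {"fn": "drive_tool", "kwargs": {
  "steps": [0, 0, -0.11, 0, 0, 0, 0.68, 0, 0, -0.11, 0, 0, 0, 0.68, 0, 0, -0.11, 0, 0, 0, 0.68, 0, 0, -0.11, 0, 0, 0, 0.68, 0, 0, -0.11, 0, 0, 0, 0.68, 0, 0, -0.11, 0, 0, 0, 0.68, 0, 0, -0.11, 0, 0, 0, 0.68, 0, 0, -0.11, 0, 0, 0, 0.68, 0, 0, -0.11, 0, 0, 0, 0.68, 0, 0, -0.11, 0, 0, 0, 0.68]
}}

```text
time_s: 34.97
tcp_pos: [0.4533, 0.3089, 0.1539]
ee_rot: [[1.0, -0.001, -0.0], [-0.001, -1.0, -0.0], [-0.0, 0.0, -1.0]]
wrist_force: [-0.2, -0.0, 0.2]
gripper_width: 0.683
gripper_force: 0.0
```

>>> {"fn": "drive_tool", "kwargs": {
  "steps": [0, 0, -0.11, 0, 0, 0, 0.68, 0, 0, -0.11, 0, 0, 0, 0.68, 0, 0, -0.11, 0, 0, 0, 0.68, 0, 0, -0.11, 0, 0, 0, 0.68, 0, 0, -0.03, 0, 0, 0, 0.68, 0, 0, 0, 0, 0, 0, 0.68, 0, 0, 0, 0, 0, 0, 0.68]
}}

```text
time_s: 35.55
tcp_pos: [0.4534, 0.3089, 0.1539]
ee_rot: [[0.895, 0.446, -0.0], [0.446, -0.895, -0.0], [-0.0, 0.0, -1.0]]
wrist_force: [-0.5, 0.9, 0.4]
gripper_width: 0.683
gripper_force: 0.0
```

Run:
```python
from h import *
go(.4535,.3090,.0743,26.6)
```

```text
t 35.55 p [0.4534 0.3089 0.1539] yaw 26.49 tool z [-0. -0. -1.] F [-0.5  0.9  0.4] w 0.683 j [ 51.  17. -15.  -0. -58.  65.]
shift [ 0.0001 -0.      0.0796] turn z rad (after shift) -0.0019
```

>>> {"fn": "drive_tool", "kwargs": {
  "steps": [0, 0, 0, 0, 0, 0, 0.73, 0, 0, 0, 0, 0, 0.015, 0.73, 0, 0, 0, 0, 0, 0.015, 0.73, 0, 0, 0, 0, 0, 0.015, 0.73, 0, 0, 0, 0, 0, 0.015, 0.73, 0, 0, 0, 0, 0, 0.015, 0.73, 0, 0, 0, 0, 0, 0.005, 0.73, 0, 0, 0, 0, 0, 0, 0.5, 0, 0, 0, 0, 0, 0, 0.4, 0, 0, 0, 0, 0, 0, 0.4]
}}

```text
time_s: 36.38
tcp_pos: [0.454, 0.3096, 0.075]
ee_rot: [[0.894, 0.447, 0.001], [0.447, -0.894, 0.001], [0.002, -0.001, -1.0]]
wrist_force: [-0.3, -0.0, -1.0]
gripper_width: 0.581
gripper_force: 0.0
```

>>> {"fn": "drive_tool", "kwargs": {
  "steps": [0, 0, 0, 0, 0, 0, 0.4, 0, 0, 0, 0, 0, 0, 0.4, 0, 0, 0, 0, 0, 0, 0.4, 0, 0, 0, 0, 0, 0, 0.4, 0, 0, 0, 0, 0, 0, 0.4]
}}

```text
time_s: 36.8
tcp_pos: [0.4541, 0.3095, 0.075]
ee_rot: [[0.894, 0.447, 0.002], [0.447, -0.894, 0.001], [0.002, -0.0, -1.0]]
wrist_force: [1.0, -0.3, 4.9]
gripper_width: 0.525
gripper_force: 30.0
```

>>> {"fn": "drive_tool", "kwargs": {
  "steps": [0, 0, 0, 0, 0, 0, 0.6, 0, 0, 0, 0, 0, 0, 0.66, 0, 0, 0, 0, 0, 0, 0.68, 0, 0, 0, 0, 0, 0, 0.68, 0, 0, 0, 0, 0, -0.02, 0.68, 0, 0, 0, 0, 0, -0.03, 0.68, 0, 0, 0, 0, 0, -0.03, 0.68, 0, 0, 0, 0, 0, -0.03, 0.68, 0, 0, 0, 0, 0, -0.03, 0.68, 0, 0, 0, 0, 0, -0.01, 0.68]
}}

```text
time_s: 37.63
tcp_pos: [0.4551, 0.3103, 0.2287]
ee_rot: [[0.894, 0.448, 0.006], [0.448, -0.894, 0.005], [0.008, -0.002, -1.0]]
wrist_force: [1.2, 1.1, 0.2]
gripper_width: 0.677
gripper_force: 0.0
```

Run:
```python
from h import *
go(.498,-.0037,.22,-63.4)
```

```text
t 37.63 p [0.4551 0.3103 0.2287] yaw 26.59 tool z [ 0.006  0.005 -1.   ] F [1.2 1.1 0.2] w 0.677 j [ 51.  14.  -8.   0. -68.  65.]
shift [-0.1023  0.3     0.0073] turn z rad (after shift) 1.5707
```

>>> {"fn": "drive_tool", "kwargs": {
  "steps": [0, 0, 0, -0.0102, 0.03, 0, 0.8, 0, 0, 0, -0.0102, 0.03, 0, 0.8, 0, 0, 0, -0.0102, 0.03, 0, 0.8, 0, 0, 0, -0.0102, 0.03, 0, 0.8, 0, 0, 0, -0.0102, 0.03, 0, 0.8, 0, 0, 0, -0.0102, 0.03, 0, 0.8, 0, 0, 0, -0.0102, 0.03, 0, 0.8, 0, 0, 0, -0.0102, 0.03, 0, 0.8, 0, 0, 0, -0.0102, 0.03, 0, 0.8, 0, 0, 0, -0.0102, 0.03, 0, 0.8]
}}

```text
time_s: 38.47
tcp_pos: [0.4957, -0.0065, 0.2232]
ee_rot: [[0.894, 0.447, -0.001], [0.447, -0.894, 0.0], [-0.001, -0.001, -1.0]]
wrist_force: [0.6, -1.1, -0.3]
gripper_width: 0.801
gripper_force: 0.0
```

>>> {"fn": "drive_tool", "kwargs": {
  "steps": [0, 0, 0.11, 0, 0, 0, 0.8, 0, 0, 0.11, 0, 0, 0, 0.8, 0, 0, 0.11, 0, 0, 0, 0.8, 0, 0, 0.11, 0, 0, 0, 0.8, 0, 0, 0.11, 0, 0, 0, 0.8, 0, 0, 0.11, 0, 0, 0, 0.8, 0, 0, 0.11, 0, 0, 0, 0.8, 0, 0, 0.11, 0, 0, 0, 0.8, 0, 0, 0.11, 0, 0, 0, 0.8, 0, 0, 0.11, 0, 0, 0, 0.8]
}}

```text
time_s: 39.3
tcp_pos: [0.4958, -0.0049, 0.223]
ee_rot: [[0.801, -0.599, -0.002], [-0.599, -0.801, -0.0], [-0.001, 0.001, -1.0]]
wrist_force: [-0.5, 0.9, 0.1]
gripper_width: 0.797
gripper_force: 0.0
```

>>> {"fn": "drive_tool", "kwargs": {
  "steps": [0, 0, 0.11, 0, 0, 0, 0.8, 0, 0, 0.11, 0, 0, 0, 0.8, 0, 0, 0.11, 0, 0, 0, 0.8, 0, 0, 0.11, 0, 0, 0, 0.8, 0, 0, 0.03, 0, 0, 0, 0.8, 0, 0, 0, 0, 0, 0, 0.8, 0, 0, 0, 0, 0, 0, 0.8]
}}

```text
time_s: 39.88
tcp_pos: [0.4959, -0.005, 0.2233]
ee_rot: [[0.449, -0.894, -0.001], [-0.894, -0.449, -0.0], [-0.0, 0.001, -1.0]]
wrist_force: [-0.3, 0.1, -0.0]
gripper_width: 0.8
gripper_force: 0.0
```

Run:
```python
from tray import *
go(.498,-.0037,.069,-63.4)
t=r.capture('top');s=r.capture('side');cv2.imwrite('pics/top12f.png',t);cv2.imwrite('pics/side12f.png',s)
def cyl(g,z0,z1,rad=.023):
    return np.array([[g[0]+rad*np.cos(a),g[1]+rad*np.sin(a),z] for a in np.linspace(0,6.28,90) for z in(z0,z1)],dtype=float)
for n,im in(('top',t),('side',s)):
    for f in(3,):
        big=cv2.resize(im,None,fx=4,fy=4,interpolation=cv2.INTER_CUBIC).astype(int)
        # red dominance
        m=((big[:,:,2]>1.9*big[:,:,1])&(big[:,:,2]>95)&(big[:,:,2]-big[:,:,0]>55)).astype(np.uint8)
        k,l,st,ce=cv2.connectedComponentsWithStats(m)
        for i in range(1,k):
            if 1200<st[i,4]<9000 and st[i,0]>1000:
                b=st[i]; print(n,'bbox',((b[0]+.5)/4-.5).round(2),((b[1]+.5)/4-.5).round(2),((b[0]+b[2]-.5)/4-.5).round(2),((b[1]+b[3]-.5)/4-.5).round(2),'cen',((ce[i]+.5)/4-.5).round(2))
    for nm,g in(('fl',(.4209,.3794)),('fm',(.4539,.3094))):
        for z0 in(.086,):
            q=np.array([proj(n,c) for c in cyl(g,z0,.106)]).astype(np.float32)
            h=cv2.convexHull(q);M_=cv2.moments(h);print(n,nm,'pred',q.min(0).round(2),q.max(0).round(2),'cen',round(M_['m10']/M_['m00'],2),round(M_['m01']/M_['m00'],2))
```

```text
t 39.88 p [ 0.4959 -0.005   0.2233] yaw -63.35 tool z [-0.001 -0.    -1.   ] F [-0.3  0.1 -0. ] w 0.8 j [ 18.   9. -15.  -0. -66.   8.]
shift [-1.000e-04 -2.600e-03  1.543e-01] turn z rad (after shift) 0.0009
top bbox 298.12 219.88 312.38 234.38 cen [305.48 227.06]
top fl pred [278.92 231.8 ] [292.84 246.7 ] cen 285.91 239.24
top fm pred [298.5  220.72] [312.04 235.42] cen 305.3 228.06
side bbox 264.88 207.38 286.62 222.12 cen [274.36 214.55]
side bbox 306.88 223.12 374.88 245.12 cen [341.29 234.05]
side bbox 279.12 235.38 294.62 246.88 cen [287.05 241.23]
side bbox 299.12 241.38 314.62 254.38 cen [306.95 247.88]
side bbox 339.62 280.62 373.12 317.12 cen [354.1  297.87]
side bbox 277.38 287.38 305.88 301.38 cen [293.22 295.54]
side fl pred [280.16 235.51] [295.24 248.01] cen 287.72 241.74
side fm pred [299.88 242.19] [315.41 255.36] cen 307.64 248.76
```

Run:
```python
from tray import *
top=dict(fl=(220,177),fm=(308,122),fr=(395,68),nl=(265,242),nm=(355,187),nr=(442,132))
side=dict(fl=(260,386),fm=(356,421),fr=(459,460),nl=(197,427),nm=(295,465))
q=lambda v,ox,oy,dy,b:(ox+(v[0]+.5)/5-.5-b[0],oy+(v[1]-dy+.5)/5-.5-b[1])
for bt,bs in(((.1,-.95),(-.8,-.8)),((.1,-.5),(-.8,-.4))):
    r1=fit([onz('top',q(v,245,215,0,bt),.006)[:2] for v in top.values()],top)
    r2=fit([onz('side',q(v,236,250,300,bs),.006)[:2] for v in side.values()],side)
    print(r1,r2)
    for w in(.5,.7):
        c=r1[0]*w+r2[0]*(1-w);th=np.radians(26.7);R=np.array([[np.cos(th),-np.sin(th)],[np.sin(th),np.cos(th)]])
        for k in('fl','fm','fr'):print(k,(R@M[k]+c).round(4))
```

```text
(array([0.42324456, 0.29473336]), np.float64(26.49327349153518), np.float64(0.000756922601242549)) (array([0.42763005, 0.29731331]), np.float64(26.981199718323193), np.float64(0.0006427459460477958))
fl [0.4185 0.3765]
fm [0.4522 0.3095]
fr [0.4859 0.2425]
fl [0.4177 0.376 ]
fm [0.4514 0.309 ]
fr [0.4851 0.242 ]
(array([0.4249684 , 0.29450926]), np.float64(26.501215787682554), np.float64(0.0008096703401373473)) (array([0.42863003, 0.29937717]), np.float64(26.96173664934856), np.float64(0.0007017346171849792))
fl [0.4199 0.3774]
fm [0.4536 0.3104]
fr [0.4873 0.2434]
fl [0.4192 0.3765]
fm [0.4529 0.3094]
fr [0.4866 0.2424]
```

>>> {"fn": "drive_tool", "kwargs": {
  "steps": [0, 0, 0, 0, -0.0015, 0.02, 0.75, 0, 0, 0, 0, 0, 0.025, 0.75, 0, 0, 0, 0, 0, 0.025, 0.75, 0, 0, 0, 0, 0, 0.025, 0.75, 0, 0, 0, 0, 0, 0.025, 0.75, 0, 0, 0, 0, 0, 0.02, 0.75, 0, 0, 0, 0, 0, 0.014, 0.75, 0, 0, 0, 0, 0, 0, 0.75, 0, 0, 0, 0, 0, 0, 0.3, 0, 0, 0, 0, 0, 0, 0.3]
}}

```text
time_s: 40.82
tcp_pos: [0.4985, -0.0041, 0.0709]
ee_rot: [[0.448, -0.894, 0.002], [-0.894, -0.448, 0.0], [0.001, -0.002, -1.0]]
wrist_force: [-0.7, -0.2, 0.8]
gripper_width: 0.668
gripper_force: 0.0
```

>>> {"fn": "drive_tool", "kwargs": {
  "steps": [0, 0, 0, 0, 0, 0, 0.3, 0, 0, 0, 0, 0, 0, 0.3, 0, 0, 0, 0, 0, 0, 0.3, 0, 0, 0, 0, 0, 0, 0.3, 0, 0, 0, 0, 0, 0, 0.3, 0, 0, 0, 0, 0, 0, 0.3, 0, 0, 0, 0, 0, 0, 0.3]
}}

```text
time_s: 41.4
tcp_pos: [0.4984, -0.0042, 0.0711]
ee_rot: [[0.448, -0.894, 0.002], [-0.894, -0.448, 0.0], [0.001, -0.002, -1.0]]
wrist_force: [-0.5, -0.1, 6.4]
gripper_width: 0.527
gripper_force: 30.0
```

>>> {"fn": "drive_tool", "kwargs": {
  "steps": [0, 0, 0, 0, 0, -0.01, 0.3, 0, 0, 0, 0, 0, -0.02, 0.3, 0, 0, 0, 0, 0, -0.025, 0.3, 0, 0, 0, 0, 0, -0.025, 0.3, 0, 0, 0, 0, 0, -0.025, 0.3, 0, 0, 0, 0, 0, -0.025, 0.3, 0, 0, 0, 0, 0, 0, 0.3, 0, 0, 0, 0, 0, 0, 0.3]
}}

```text
time_s: 42.07
tcp_pos: [0.4979, -0.004, 0.2008]
ee_rot: [[0.447, -0.894, 0.002], [-0.894, -0.447, 0.001], [-0.0, -0.003, -1.0]]
wrist_force: [-0.7, -0.1, -1.7]
gripper_width: 0.525
gripper_force: 30.0
```

Run:
```python
from h import *
go(.486,.2425,.2,-63.4)
```

```text
t 42.07 p [ 0.4979 -0.004   0.2008] yaw -63.42 tool z [ 0.002  0.001 -1.   ] F [-0.7 -0.1 -1.7] w 0.525 j [ 18.  10. -17.  -0. -63.   8.]
shift [-0.2258 -0.0997  0.0012] turn z rad (after shift) -0.0004
```

>>> {"fn": "drive_tool", "kwargs": {
  "steps": [0, 0, 0, -0.0282, -0.0124, 0, 0.3, 0, 0, 0, -0.0282, -0.0124, 0, 0.3, 0, 0, 0, -0.0282, -0.0124, 0, 0.3, 0, 0, 0, -0.0282, -0.0124, 0, 0.3, 0, 0, 0, -0.0282, -0.0124, 0, 0.3, 0, 0, 0, -0.0282, -0.0124, 0, 0.3, 0, 0, 0, -0.0282, -0.0124, 0, 0.3, 0, 0, 0, -0.0282, -0.0124, 0, 0.3, 0, 0, 0, 0, 0, 0, 0.3, 0, 0, 0, 0, 0, 0, 0.3]
}}

```text
time_s: 42.9
tcp_pos: [0.484, 0.2426, 0.1976]
ee_rot: [[0.45, -0.893, -0.004], [-0.893, -0.45, -0.002], [0.0, 0.005, -1.0]]
wrist_force: [0.4, -0.2, -1.9]
gripper_width: 0.524
gripper_force: 30.0
```

Run:
```python
from h import *
go(.486,.2425,.077,-63.4)
```

```text
t 42.9 p [0.484  0.2426 0.1976] yaw -63.28 tool z [-0.004 -0.002 -1.   ] F [ 0.4 -0.2 -1.9] w 0.524 j [ 44.  14. -12.  -0. -64. -17.]
shift [ 0.0009 -0.0023  0.1206] turn z rad (after shift) 0.0021
```

>>> {"fn": "drive_tool", "kwargs": {
  "steps": [0, 0, 0, 0, 0, 0.02, 0.3, 0, 0, 0, 0, 0, 0.02, 0.3, 0, 0, 0, 0, 0, 0.02, 0.3, 0, 0, 0, 0, 0, 0.02, 0.3, 0, 0, 0, 0, 0, 0.015, 0.3, 0, 0, 0, 0, 0, 0.012, 0.3, 0, 0, 0, 0, 0, 0.009, 0.3, 0, 0, 0, 0, 0, 0.004, 0.3, 0, 0, 0, 0, 0, 0, 0.3, 0, 0, 0, 0, 0, 0, 0.3]
}}

```text
time_s: 43.73
tcp_pos: [0.4856, 0.2416, 0.0802]
ee_rot: [[0.447, -0.894, 0.0], [-0.894, -0.447, -0.0], [0.0, -0.0, -1.0]]
wrist_force: [0.2, -1.2, -1.1]
gripper_width: 0.529
gripper_force: 30.0
```

Run:
```python
from h import *
go(.486,.2425,.077,-63.4)
```

```text
t 43.73 p [0.4856 0.2416 0.0802] yaw -63.42 tool z [ 0. -0. -1.] F [ 0.2 -1.2 -1.1] w 0.529 j [ 44.  21. -21.   0. -48. -17.]
shift [-0.0006 -0.0008  0.0032] turn z rad (after shift) -0.0004
```

>>> {"fn": "drive_tool", "kwargs": {
  "steps": [0, 0, 0, 0, 0, 0.002, 0.3, 0, 0, 0, 0, 0, 0.0012, 0.3, 0, 0, 0, 0, 0, 0, 0.58, 0, 0, 0, 0, 0, 0, 0.62, 0, 0, 0, 0, 0, 0, 0.66, 0, 0, 0, 0, 0, 0, 0.68, 0, 0, 0, 0, 0, 0, 0.68, 0, 0, 0, 0, 0, -0.02, 0.68, 0, 0, 0, 0, 0, -0.03, 0.68, 0, 0, 0, 0, 0, -0.03, 0.68]
}}

```text
time_s: 44.57
tcp_pos: [0.4848, 0.2413, 0.157]
ee_rot: [[0.448, -0.894, -0.002], [-0.894, -0.448, -0.002], [0.001, 0.003, -1.0]]
wrist_force: [1.3, 0.4, 1.2]
gripper_width: 0.679
gripper_force: 0.0
```

>>> {"fn": "drive_tool", "kwargs": {
  "steps": [0, 0, -0.11, 0, 0, 0, 0.68, 0, 0, -0.11, 0, 0, 0, 0.68, 0, 0, -0.11, 0, 0, 0, 0.68, 0, 0, -0.11, 0, 0, 0, 0.68, 0, 0, -0.11, 0, 0, 0, 0.68, 0, 0, -0.11, 0, 0, 0, 0.68, 0, 0, -0.11, 0, 0, 0, 0.68, 0, 0, -0.11, 0, 0, 0, 0.68, 0, 0, -0.11, 0, 0, 0, 0.68, 0, 0, -0.11, 0, 0, 0, 0.7]
}}

```text
time_s: 45.4
tcp_pos: [0.4853, 0.2418, 0.1568]
ee_rot: [[1.0, -0.001, 0.0], [-0.001, -1.0, 0.0], [0.0, -0.0, -1.0]]
wrist_force: [-0.7, -0.7, -0.5]
gripper_width: 0.697
gripper_force: 0.0
```

>>> {"fn": "drive_tool", "kwargs": {
  "steps": [0, 0, -0.11, 0, 0, 0, 0.7, 0, 0, -0.11, 0, 0, 0, 0.7, 0, 0, -0.11, 0, 0, 0, 0.72, 0, 0, -0.11, 0, 0, 0, 0.72, 0, 0, -0.03, 0, 0, 0, 0.72, 0, 0, 0, 0, 0, 0, 0.72, 0, 0, 0, 0, 0, 0, 0.72]
}}

```text
time_s: 45.98
tcp_pos: [0.4853, 0.2418, 0.1568]
ee_rot: [[0.895, 0.446, 0.0], [0.446, -0.895, 0.0], [0.0, -0.0, -1.0]]
wrist_force: [-0.6, 0.6, 0.3]
gripper_width: 0.722
gripper_force: 0.0
```

Run:
```python
from h import *
go(.486,.2425,.078,26.6)
```

```text
t 45.98 p [0.4853 0.2418 0.1568] yaw 26.49 tool z [ 0.  0. -1.] F [-0.6  0.6  0.3] w 0.722 j [ 44.  16. -15.  -0. -58.  73.]
shift [ 0.001  -0.0003  0.0788] turn z rad (after shift) -0.0019
```

>>> {"fn": "drive_tool", "kwargs": {
  "steps": [0, 0, 0, 0, 0, 0.015, 0.73, 0, 0, 0, 0, 0, 0.015, 0.73, 0, 0, 0, 0, 0, 0.015, 0.73, 0, 0, 0, 0, 0, 0.015, 0.73, 0, 0, 0, 0, 0, 0.015, 0.73, 0, 0, 0, 0, 0, 0.004, 0.73, 0, 0, 0, 0, 0, 0, 0.6, 0, 0, 0, 0, 0, 0, 0.4, 0, 0, 0, 0, 0, 0, 0.4, 0, 0, 0, 0, 0, 0, 0.4]
}}

```text
time_s: 46.82
tcp_pos: [0.4859, 0.2422, 0.0789]
ee_rot: [[0.895, 0.447, 0.002], [0.447, -0.895, 0.001], [0.002, -0.0, -1.0]]
wrist_force: [-0.7, 0.0, 0.9]
gripper_width: 0.525
gripper_force: 30.0
```

>>> {"fn": "drive_tool", "kwargs": {
  "steps": [0, 0, 0, 0, 0, 0, 0.4, 0, 0, 0, 0, 0, 0, 0.4, 0, 0, 0, 0, 0, 0, 0.4, 0, 0, 0, 0, 0, 0, 0.4, 0, 0, 0, 0, 0, 0, 0.4]
}}

```text
time_s: 47.23
tcp_pos: [0.4861, 0.2423, 0.0788]
ee_rot: [[0.894, 0.447, 0.002], [0.447, -0.894, 0.001], [0.002, -0.0, -1.0]]
wrist_force: [0.6, -0.5, 5.0]
gripper_width: 0.525
gripper_force: 30.0
```

>>> {"fn": "drive_tool", "kwargs": {
  "steps": [0, 0, 0, 0, 0, 0, 0.6, 0, 0, 0, 0, 0, 0, 0.66, 0, 0, 0, 0, 0, 0, 0.68, 0, 0, 0, 0, 0, 0, 0.68, 0, 0, 0, 0, 0, -0.02, 0.68, 0, 0, 0, 0, 0, -0.03, 0.68, 0, 0, 0, 0, 0, -0.03, 0.68, 0, 0, 0, 0, 0, -0.03, 0.68, 0, 0, 0, 0, 0, -0.03, 0.68, 0, 0, 0, 0, 0, -0.01, 0.68]
}}

```text
time_s: 48.07
tcp_pos: [0.4872, 0.2429, 0.2325]
ee_rot: [[0.894, 0.448, 0.007], [0.448, -0.894, 0.004], [0.008, -0.001, -1.0]]
wrist_force: [0.6, 1.6, 0.8]
gripper_width: 0.682
gripper_force: 0.0
```

Run:
```python
from h import *
go(.5424,-.068,.22,26.6)
```

```text
t 48.07 p [0.4872 0.2429 0.2325] yaw 26.59 tool z [ 0.007  0.004 -1.   ] F [0.6 1.6 0.8] w 0.682 j [ 44.  13.  -9.   0. -68.  73.]
shift [-0.0898  0.3028  0.0115] turn z rad (after shift) -0.0002
```

I rotate first, because the side wall is close to the shaker, and then travel.

>>> {"fn": "drive_tool", "kwargs": {
  "steps": [0, 0, 0.11, 0, 0, 0, 0.8, 0, 0, 0.11, 0, 0, 0, 0.8, 0, 0, 0.11, 0, 0, 0, 0.8, 0, 0, 0.11, 0, 0, 0, 0.8, 0, 0, 0.11, 0, 0, 0, 0.8, 0, 0, 0.11, 0, 0, 0, 0.8, 0, 0, 0.11, 0, 0, 0, 0.8, 0, 0, 0.11, 0, 0, 0, 0.8, 0, 0, 0.11, 0, 0, 0, 0.8, 0, 0, 0.11, 0, 0, 0, 0.8]
}}

```text
time_s: 48.9
tcp_pos: [0.4849, 0.2416, 0.2267]
ee_rot: [[0.801, -0.599, -0.002], [-0.599, -0.801, -0.001], [-0.001, 0.002, -1.0]]
wrist_force: [0.6, -0.0, -0.4]
gripper_width: 0.799
gripper_force: 0.0
```

>>> {"fn": "drive_tool", "kwargs": {
  "steps": [0, 0, 0.11, 0, 0, 0, 0.8, 0, 0, 0.11, 0, 0, 0, 0.8, 0, 0, 0.11, 0, 0, 0, 0.8, 0, 0, 0.11, 0, 0, 0, 0.8, 0, 0, 0.03, 0, 0, 0, 0.8, 0, 0, 0, 0, 0, 0, 0.8, 0, 0, 0, 0, 0, 0, 0.8]
}}

```text
time_s: 49.48
tcp_pos: [0.485, 0.2417, 0.227]
ee_rot: [[0.449, -0.894, -0.001], [-0.894, -0.449, -0.001], [0.0, 0.001, -1.0]]
wrist_force: [-0.1, 0.2, 0.3]
gripper_width: 0.802
gripper_force: 0.0
```

Run:
```python
from h import *
go(.5424,-.068,.225,-63.4)
t=r.capture('top');cv2.imwrite('pics/top13f.png',t);s=r.capture('side');cv2.imwrite('pics/side13f.png',s)
# shaker: bright dome blob near expected
for n,im in(('top',t),('side',s)):
    u=proj(n,[.5424,-.068,.085]);x,y=int(u[0]),int(u[1])
    g=cv2.resize(im[y-14:y+14,x-14:x+14],None,fx=4,fy=4,interpolation=cv2.INTER_CUBIC)
    v=g.min(2);m=(v>(120 if n=='top' else 150)).astype(np.uint8)
    k,l,st,ce=cv2.connectedComponentsWithStats(m)
    for i in range(1,k):
        if st[i,4]>150:
            b=st[i];print(n,[round(x-14+(b[0]+.5)/4-.5,1),round(x-14+(b[0]+b[2]-.5)/4-.5,1),round(y-14+(b[1]+.5)/4-.5,1),round(y-14+(b[1]+b[3]-.5)/4-.5,1)],b[4])
    C=np.array([[.5424+.017*np.cos(a),-.068+.017*np.sin(a),z] for a in np.linspace(0,6.28,60) for z in(.07,)]+[[.5424,-.068,.09]])
    q=np.array([proj(n,c) for c in C]);print(n,'pred dome',q.min(0).round(1),q.max(0).round(1))
```

```text
t 49.48 p [0.485  0.2417 0.227 ] yaw -63.35 tool z [-0.001 -0.001 -1.   ] F [-0.1  0.2  0.3] w 0.802 j [ 44.  13.  -9.  -0. -68. -17.]
shift [0.3025 0.0876 0.0022] turn z rad (after shift) 0.0009
top [np.float64(391.6), np.float64(411.6), np.float64(179.6), np.float64(207.4)] 2660
top [np.float64(413.9), np.float64(419.4), np.float64(179.6), np.float64(185.1)] 300
top [np.float64(402.9), np.float64(411.4), np.float64(190.9), np.float64(201.1)] 1093
top pred dome [401.4 192.8] [410.8 201. ]
side [np.float64(408.9), np.float64(429.4), np.float64(307.4), np.float64(324.4)] 4128
side [np.float64(401.6), np.float64(409.1), np.float64(315.9), np.float64(321.4)] 442
side pred dome [408.6 309.7] [423.5 321.5]
```

>>> {"fn": "drive_tool", "kwargs": {
  "steps": [0, 0, 0, 0.0305, 0.0089, 0, 0.8, 0, 0, 0, 0.0305, 0.0089, 0, 0.8, 0, 0, 0, 0.0305, 0.0089, 0, 0.8, 0, 0, 0, 0.0305, 0.0089, 0, 0.8, 0, 0, 0, 0.0305, 0.0089, 0, 0.8, 0, 0, 0, 0.0305, 0.0089, 0, 0.8, 0, 0, 0, 0.0305, 0.0089, 0, 0.8, 0, 0, 0, 0.0305, 0.0089, 0, 0.8, 0, 0, 0, 0.0305, 0.0089, 0, 0.8, 0, 0, 0, 0.0305, 0.0089, 0, 0.8]
}}

```text
time_s: 50.42
tcp_pos: [0.5423, -0.0723, 0.2278]
ee_rot: [[0.448, -0.894, 0.0], [-0.894, -0.448, 0.0], [-0.0, -0.0, -1.0]]
wrist_force: [0.2, 0.4, 0.6]
gripper_width: 0.802
gripper_force: 0.0
```

>>> {"fn": "drive_tool", "kwargs": {
  "steps": [0, 0, 0, 0, 0, 0, 0.8, 0, 0, 0, 0, 0, 0, 0.8, 0, 0, 0, 0, 0, 0, 0.8]
}}

```text
time_s: 50.67
tcp_pos: [0.5421, -0.0707, 0.2275]
ee_rot: [[0.447, -0.894, -0.0], [-0.894, -0.447, 0.0], [-0.0, 0.0, -1.0]]
wrist_force: [1.0, -0.8, 0.5]
gripper_width: 0.798
gripper_force: 0.0
```

Run:
```python
from h import *
go(.542,-.0705,.058,-63.4)
```

```text
t 50.67 p [ 0.5421 -0.0707  0.2275] yaw -63.42 tool z [-0.  0. -1.] F [ 1.  -0.8  0.5] w 0.798 j [ 10.  14.  -9.  -0. -68.  17.]
shift [-0.0002 -0.      0.1695] turn z rad (after shift) -0.0003
```

>>> {"fn": "drive_tool", "kwargs": {
  "steps": [0, 0, 0, 0, 0, 0.022, 0.78, 0, 0, 0, 0, 0, 0.025, 0.78, 0, 0, 0, 0, 0, 0.025, 0.78, 0, 0, 0, 0, 0, 0.025, 0.78, 0, 0, 0, 0, 0, 0.025, 0.78, 0, 0, 0, 0, 0, 0.025, 0.78, 0, 0, 0, 0, 0, 0.015, 0.78, 0, 0, 0, 0, 0, 0.007, 0.78, 0, 0, 0, 0, 0, 0, 0.78, 0, 0, 0, 0, 0, 0, 0.3]
}}

```text
time_s: 51.5
tcp_pos: [0.5429, -0.07, 0.0593]
ee_rot: [[0.449, -0.893, 0.001], [-0.893, -0.449, -0.0], [0.001, -0.001, -1.0]]
wrist_force: [-0.7, 0.8, 0.4]
gripper_width: 0.756
gripper_force: 0.0
```

>>> {"fn": "drive_tool", "kwargs": {
  "steps": [0, 0, 0, 0, 0, 0, 0.3, 0, 0, 0, 0, 0, 0, 0.3, 0, 0, 0, 0, 0, 0, 0.3, 0, 0, 0, 0, 0, 0, 0.3, 0, 0, 0, 0, 0, 0, 0.3, 0, 0, 0, 0, 0, 0, 0.3, 0, 0, 0, 0, 0, 0, 0.3, 0, 0, 0, 0, 0, 0, 0.3]
}}

```text
time_s: 52.17
tcp_pos: [0.5426, -0.0708, 0.0591]
ee_rot: [[0.448, -0.894, 0.001], [-0.894, -0.448, -0.0], [0.0, -0.001, -1.0]]
wrist_force: [-0.0, 0.7, 2.0]
gripper_width: 0.358
gripper_force: 30.0
```

>>> {"fn": "drive_tool", "kwargs": {
  "steps": [0, 0, 0, 0, 0, -0.01, 0.3, 0, 0, 0, 0, 0, -0.02, 0.3, 0, 0, 0, 0, 0, -0.025, 0.3, 0, 0, 0, 0, 0, -0.025, 0.3, 0, 0, 0, 0, 0, -0.025, 0.3, 0, 0, 0, 0, 0, -0.025, 0.3, 0, 0, 0, 0, 0, -0.015, 0.3, 0, 0, 0, 0, 0, 0, 0.3]
}}

```text
time_s: 52.83
tcp_pos: [0.5443, -0.0708, 0.2082]
ee_rot: [[0.448, -0.894, 0.008], [-0.894, -0.448, 0.0], [0.003, -0.007, -1.0]]
wrist_force: [-0.4, 0.1, -1.3]
gripper_width: 0.351
gripper_force: 30.0
```

Run:
```python
from h import *
go(.3655,.350,.2,26.6)
```

```text
t 52.83 p [ 0.5443 -0.0708  0.2082] yaw -63.38 tool z [ 0.008  0.    -1.   ] F [-0.4  0.1 -1.3] w 0.351 j [ 10.  14. -10.   0. -65.  17.]
shift [-0.4563 -0.0287  0.0069] turn z rad (after shift) -1.5704
```

>>> {"fn": "drive_tool", "kwargs": {
  "steps": [0, 0, 0, -0.0304, -0.0019, -0.01, 0.3, 0, 0, 0, -0.0304, -0.0019, -0.01, 0.3, 0, 0, 0, -0.0304, -0.0019, -0.01, 0.3, 0, 0, 0, -0.0304, -0.0019, 0, 0.3, 0, 0, 0, -0.0304, -0.0019, 0, 0.3, 0, 0, 0, 0, 0, 0, 0.3, 0, 0, 0, 0, 0, 0, 0.3]
}}

```text
time_s: 53.42
tcp_pos: [0.4815, 0.0704, 0.233]
ee_rot: [[0.45, -0.893, -0.002], [-0.893, -0.45, -0.0], [-0.001, 0.002, -1.0]]
wrist_force: [-0.6, 0.2, -1.2]
gripper_width: 0.354
gripper_force: 30.0
```

Run:
```python
from h import *
go(.3655,.350,.235,26.6)
t=r.capture('top');s=r.capture('side');cv2.imwrite('pics/top14f.png',t);cv2.imwrite('pics/side14f.png',s)
p=np.array(r.sense()['tcp_pos'])
t0=cv2.imread('pics/top13f.png')
print('top orig dome',t[193:200,404:411].mean((0,1)).round(),'before',t0[193:200,404:411].mean((0,1)).round())
print('side proj tcp',proj('side',p).round(1),'tips',proj('side',p-[0,0,.019]).round(1),'expected bottom',proj('side',p-[0,0,.059]).round(1))
s0=cv2.imread('pics/side13f.png');d=np.abs(s.astype(int)-s0).max(2)
# horizontal profile of changed pixels below tips
for dz in(.019,.025,.03,.035,.04,.045,.05,.055,.06,.065,.07):
    u=proj('side',p-[0,0,dz]);y=int(round(u[1]));xs=np.where(d[y,int(u[0])-60:int(u[0])+60]>25)[0]+int(u[0])-60
    print(dz,y,'cx',u[0].round(1),xs.min() if len(xs) else None,xs.max() if len(xs) else None,len(xs), s[y,int(u[0])].tolist())
```

```text
t 53.42 p [0.4815 0.0704 0.233 ] yaw -63.24 tool z [-0.002 -0.    -1.   ] F [-0.6  0.2 -1.2] w 0.354 j [ 27.   7. -16.  -0. -67.  -1.]
shift [-0.3019 -0.0223 -0.0019] turn z rad (after shift) -1.5681
top orig dome [150. 165. 178.] before [180. 188. 198.]
side proj tcp [364.5 236. ] tips [364.1 243.1] expected bottom [363.3 257.9]
0.019 243 cx 364.1 304 413 25 [148, 157, 168]
0.025 245 cx 364.0 303 412 25 [126, 133, 139]
0.03 247 cx 363.9 305 412 23 [126, 133, 138]
0.035 249 cx 363.8 355 414 21 [123, 130, 137]
0.04 251 cx 363.7 355 417 20 [120, 127, 133]
0.045 253 cx 363.6 326 422 25 [111, 120, 126]
0.05 255 cx 363.5 355 415 23 [109, 116, 122]
0.055 256 cx 363.3 356 416 26 [109, 116, 122]
0.06 258 cx 363.2 355 418 37 [100, 109, 119]
0.065 260 cx 363.1 354 419 37 [90, 103, 140]
0.07 262 cx 363.0 352 418 38 [44, 59, 120]
```

>>> {"fn": "drive_tool", "kwargs": {
  "steps": [0, 0, 0, -0.0302, -0.0022, 0, 0.3, 0, 0, 0, -0.0302, -0.0022, 0, 0.3, 0, 0, 0, -0.0302, -0.0022, 0, 0.3, 0, 0, 0, -0.0302, -0.0022, 0, 0.3, 0, 0, 0, -0.0302, -0.0022, 0, 0.3, 0, 0, 0, -0.0302, -0.0022, 0, 0.3, 0, 0, 0, -0.0302, -0.0022, 0, 0.3, 0, 0, 0, -0.0302, -0.0022, 0, 0.3, 0, 0, 0, -0.0302, -0.0022, 0, 0.3, 0, 0, 0, -0.0302, -0.0022, 0, 0.3]
}}

```text
time_s: 54.35
tcp_pos: [0.3673, 0.3496, 0.2332]
ee_rot: [[0.446, -0.895, -0.001], [-0.895, -0.446, -0.001], [0.001, 0.001, -1.0]]
wrist_force: [0.4, 0.2, -0.7]
gripper_width: 0.36
gripper_force: 30.0
```

>>> {"fn": "drive_tool", "kwargs": {
  "steps": [0, 0, -0.11, 0, 0, 0, 0.3, 0, 0, -0.11, 0, 0, 0, 0.3, 0, 0, -0.11, 0, 0, 0, 0.3, 0, 0, -0.11, 0, 0, 0, 0.3, 0, 0, -0.11, 0, 0, 0, 0.3, 0, 0, -0.11, 0, 0, 0, 0.3, 0, 0, -0.11, 0, 0, 0, 0.3, 0, 0, -0.11, 0, 0, 0, 0.3, 0, 0, -0.11, 0, 0, 0, 0.3, 0, 0, -0.11, 0, 0, 0, 0.3]
}}

```text
time_s: 55.18
tcp_pos: [0.3681, 0.3483, 0.233]
ee_rot: [[1.0, -0.004, -0.001], [-0.004, -1.0, -0.001], [-0.001, 0.001, -1.0]]
wrist_force: [-0.2, -0.1, -1.2]
gripper_width: 0.358
gripper_force: 30.0
```

>>> {"fn": "drive_tool", "kwargs": {
  "steps": [0, 0, -0.11, 0, 0, 0, 0.3, 0, 0, -0.11, 0, 0, 0, 0.3, 0, 0, -0.11, 0, 0, 0, 0.3, 0, 0, -0.11, 0, 0, 0, 0.3, 0, 0, -0.03, 0, 0, 0, 0.3, 0, 0, 0, 0, 0, 0, 0.3, 0, 0, 0, 0, 0, 0, 0.3]
}}

```text
time_s: 55.77
tcp_pos: [0.3678, 0.3485, 0.2332]
ee_rot: [[0.896, 0.444, -0.001], [0.444, -0.896, -0.001], [-0.001, 0.001, -1.0]]
wrist_force: [-0.4, 0.1, -0.6]
gripper_width: 0.358
gripper_force: 30.0
```

Run:
```python
from h import *
go(.3649,.3495,.066,26.6)
t=r.capture('top');cv2.imwrite('pics/top15f.png',t);s=r.capture('side');cv2.imwrite('pics/side15f.png',s)
print('top orig dome',t[193:200,404:411].mean((0,1)).round())
# anything bright left near shaker/jars on the right part of the worktop?
for n,im in(('top',t),):
    f=im[180:240,360:440].astype(int);m=((f.min(2)>100)).astype(np.uint8)
    k,l,st,ce=cv2.connectedComponentsWithStats(m)
    for i in range(1,k):
        if st[i,4]>15:print(st[i].tolist(),(ce[i]+[360,180]).round(1))
```

```text
t 55.77 p [0.3678 0.3485 0.2332] yaw 26.39 tool z [-0.001 -0.001 -1.   ] F [-0.4  0.1 -0.6] w 0.358 j [ 62.   9. -13.  -0. -68.  55.]
shift [-0.002  -0.0023  0.1672] turn z rad (after shift) -0.0037
top orig dome [41. 50. 91.]
[0, 0, 53, 41, 303] [387.3 201. ]
[54, 0, 26, 27, 370] [430.6 188.7]
[52, 43, 28, 17, 223] [430.2 234. ]
[0, 48, 5, 11, 28] [361.1 231.5]
[2, 49, 47, 11, 369] [383.3 235.2]
```

>>> {"fn": "drive_tool", "kwargs": {
  "steps": [0, 0, 0, -0.0025, -0.0023, 0.02, 0.3, 0, 0, 0, 0, 0, 0.025, 0.3, 0, 0, 0, 0, 0, 0.025, 0.3, 0, 0, 0, 0, 0, 0.025, 0.3, 0, 0, 0, 0, 0, 0.025, 0.3, 0, 0, 0, 0, 0, 0.02, 0.3, 0, 0, 0, 0, 0, 0.015, 0.3, 0, 0, 0, 0, 0, 0.008, 0.3, 0, 0, 0, 0, 0, 0.002, 0.3, 0, 0, 0, 0, 0, 0, 0.3]
}}

```text
time_s: 56.7
tcp_pos: [0.3642, 0.3503, 0.0687]
ee_rot: [[0.895, 0.447, 0.0], [0.447, -0.895, -0.0], [-0.0, 0.0, -1.0]]
wrist_force: [-0.3, -0.7, -1.0]
gripper_width: 0.356
gripper_force: 30.0
```

>>> {"fn": "drive_tool", "kwargs": {
  "steps": [0, 0, 0, 0, 0, 0, 0.3, 0, 0, 0, 0, 0, 0, 0.3, 0, 0, 0, 0, 0, 0, 0.3]
}}

```text
time_s: 56.95
tcp_pos: [0.3643, 0.3509, 0.0698]
ee_rot: [[0.895, 0.447, 0.001], [0.447, -0.895, 0.002], [0.002, -0.001, -1.0]]
wrist_force: [0.9, -0.8, -1.0]
gripper_width: 0.353
gripper_force: 30.0
```

>>> {"fn": "drive_tool", "kwargs": {
  "steps": [0, 0, 0, 0, 0, 0.0015, 0.3, 0, 0, 0, 0, 0, 0.0015, 0.3, 0, 0, 0, 0, 0, 0.001, 0.3, 0, 0, 0, 0, 0, 0, 0.3, 0, 0, 0, 0, 0, 0, 0.3, 0, 0, 0, 0, 0, 0, 0.3]
}}

```text
time_s: 57.45
tcp_pos: [0.3642, 0.3506, 0.0652]
ee_rot: [[0.894, 0.447, 0.001], [0.447, -0.894, 0.001], [0.001, -0.0, -1.0]]
wrist_force: [-0.2, 0.9, 3.1]
gripper_width: 0.355
gripper_force: 30.0
```

>>> {"fn": "drive_tool", "kwargs": {
  "steps": [0, 0, 0, 0, 0, -0.0005, 0.4, 0, 0, 0, 0, 0, 0, 0.45, 0, 0, 0, 0, 0, 0, 0.5, 0, 0, 0, 0, 0, 0, 0.6, 0, 0, 0, 0, 0, 0, 0.68, 0, 0, 0, 0, 0, 0, 0.68, 0, 0, 0, 0, 0, 0, 0.68, 0, 0, 0, 0, 0, -0.015, 0.68, 0, 0, 0, 0, 0, -0.03, 0.68, 0, 0, 0, 0, 0, -0.03, 0.68]
}}

```text
time_s: 58.28
tcp_pos: [0.3634, 0.3493, 0.1401]
ee_rot: [[0.895, 0.447, -0.002], [0.447, -0.895, -0.003], [-0.003, 0.002, -1.0]]
wrist_force: [1.1, 0.2, 0.2]
gripper_width: 0.676
gripper_force: 0.0
```

>>> {"fn": "drive_tool", "kwargs": {
  "steps": [0, 0, 0, 0, 0, -0.03, 0.68, 0, 0, 0, 0, 0, -0.03, 0.68, 0, 0, 0, 0, 0, -0.03, 0.68, 0, 0, 0, -0.03, 0.03, 0, 0.68, 0, 0, 0, -0.03, -0.03, 0, 0.68, 0, 0, 0, -0.03, -0.03, 0, 0.68, 0, 0, 0, 0, -0.03, 0, 0.68, 0, 0, 0, 0, -0.03, 0, 0.68, 0, 0, 0, 0, -0.03, 0, 0.68, 0, 0, 0, 0, -0.03, 0, 0.68]
}}

```text
time_s: 59.12
tcp_pos: [0.217, 0.4454, 0.2306]
ee_rot: [[0.894, 0.447, 0.0], [0.447, -0.894, 0.001], [0.0, -0.001, -1.0]]
wrist_force: [1.0, 0.1, -1.1]
gripper_width: 0.679
gripper_force: 0.0
```

>>> {"fn": "drive_tool", "kwargs": {
  "steps": [0, 0, 0, 0, -0.04, 0, 0.68, 0, 0, 0, 0, -0.04, 0, 0.68, 0, 0, 0, 0, -0.04, 0, 0.68, 0, 0, 0, 0, -0.04, 0, 0.68, 0, 0, 0, 0, 0, 0, 0.68, 0, 0, 0, 0, 0, 0, 0.68]
}}

```text
time_s: 59.62
tcp_pos: [0.1453, 0.5886, 0.2286]
ee_rot: [[0.894, 0.449, -0.0], [0.449, -0.894, -0.002], [-0.001, 0.002, -1.0]]
wrist_force: [-1.0, -0.7, 0.5]
gripper_width: 0.68
gripper_force: 0.0
```

```bash
cat > chk.py <<'E'
from tray import *
go(.4209,.3794,.2,26.6)
t=r.capture('top');s=r.capture('side');cv2.imwrite('pics/topL.png',t);cv2.imwrite('pics/sideL.png',s)
def pred(n,g,rad,z0,z1):
    q=np.array([proj(n,[g[0]+rad*np.cos(a),g[1]+rad*np.sin(a),z]) for a in np.linspace(0,6.28,90) for z in(z0,z1)]);return q.min(0).round(2),q.max(0).round(2)
J={'fl':(.4209,.3794,.023,.086,.106),'fm':(.4539,.3094,.023,.086,.106),'fr':(.486,.2422,.023,.092,.112),'nl':(.3643,.3505,.017,.076,.09)}
for n,im in(('top',t),('side',s)):
    for k,g in J.items():
        lo,hi=pred(n,g[:2],*g[2:]);x0,y0=int(lo[0])-6,int(lo[1])-6;x1,y1=int(hi[0])+7,int(hi[1])+7
        c=cv2.resize(im[y0:y1,x0:x1],None,fx=4,fy=4,interpolation=cv2.INTER_CUBIC).astype(int);B,G,R_=c[:,:,0],c[:,:,1],c[:,:,2]
        if k in('fl','fm'):m=(R_>1.9*G)&(R_>95)&(R_-B>55)
        elif k=='fr':m=(R_>100)&(G>1.4*B)&(R_>1.15*G)&(R_-B>70)
        else:m=(c.min(2)>135)
        _,l,st,ce=cv2.connectedComponentsWithStats(m.astype(np.uint8))
        if len(st)<2:print(n,k,'none');continue
        i=1+st[1:,4].argmax();b=st[i];f=lambda v,o:round(o+(v+.5)/4-.5,2)
        print(n,k,'meas x',f(b[0],x0),f(b[0]+b[2]-1,x0),'y',f(b[1],y0),f(b[1]+b[3]-1,y0),'pred x',lo[0],hi[0],'y',lo[1],hi[1])
E
python3 chk.py
```

```text
t 59.62 p [0.1453 0.5886 0.2286] yaw 26.67 tool z [-0.    -0.002 -1.   ] F [-1.  -0.7  0.5] w 0.68 j [ 91.  19.  -0.  -0. -71.  25.]
shift [0.1525 0.3106 0.029 ] turn z rad (after shift) 0.0012
top fl meas x 271.62 292.88 y 229.88 245.62 pred x 278.92 292.84 y 231.8 246.7
top fm meas x 298.12 312.38 y 219.88 234.38 pred x 298.5 312.04 y 220.72 235.42
top fr meas x 317.12 336.38 y 209.12 229.38 pred x 316.8 330.27 y 209.42 223.96
top nl meas x 291.88 300.38 y 250.88 259.88 pred x 291.31 301.59 y 249.61 260.64
side fl meas x 279.88 294.62 y 235.12 246.88 pred x 280.16 295.24 y 235.51 248.01
side fm meas x 299.38 314.62 y 241.38 254.38 pred x 299.88 315.41 y 242.19 255.36
side fr meas x 319.38 335.62 y 246.38 259.88 pred x 320.28 336.46 y 247.19 261.03
side nl meas x 267.62 282.12 y 247.62 264.38 pred x 268.56 280.24 y 248.63 258.27
```

Run:
```python
from tray import *
g=lambda f:cv2.cvtColor(cv2.imread('pics/'+f),cv2.COLOR_BGR2GRAY)
a,b=g('top10f.png'),g('topL.png')
for n,(x,y,w,h) in{'nr':(322,230,22,20),'nm':(306,242,22,20),'rightcorner':(338,228,20,22)}.items():
    r_=cv2.matchTemplate(b[y-6:y+h+6,x-6:x+w+6],a[y:y+h,x:x+w],cv2.TM_CCOEFF_NORMED);_,v,_,p=cv2.minMaxLoc(r_);print(n,round(v,2),p[0]-6,p[1]-6)
# hook still standing as placed: compare grip patch
u=proj('side',[.2747,.4532,.078]);print(u)
go(.4209,.3794,.23,26.6)
```

```text
nr 0.69 0 0
nm 0.62 0 0
rightcorner 0.96 -1 -1
[234.59384806 247.19730592]
t 59.72 p [0.1466 0.5869 0.2298] yaw 26.55 tool z [-0.    -0.001 -1.   ] F [-0.4 -0.3  0.7] w 0.676 j [ 91.  19.  -0.  -0. -71.  25.]
shift [0.1526 0.3082 0.    ] turn z rad (after shift) -0.0009
```

Run:
```python
from tray import *
def g(f):return cv2.resize(cv2.cvtColor(cv2.imread('pics/'+f),cv2.COLOR_BGR2GRAY),None,fx=4,fy=4,interpolation=cv2.INTER_CUBIC)
def m(A,B,x,y,w,h,lab):
    X,Y,W,H=[4*v for v in(x,y,w,h)];k=16
    r_=cv2.matchTemplate(B[Y-k:Y+H+k,X-k:X+W+k],A[Y:Y+H,X:X+W],cv2.TM_CCOEFF_NORMED);_,v,_,p=cv2.minMaxLoc(r_);print(lab,round(v,2),(p[0]-k)/4,(p[1]-k)/4)
top=['top10f.png','top11f.png','top12f.png','top13f.png','topL.png'];side=['side10f.png','side11f.png','side12f.png','side13f.png','sideL.png']
A=g(top[0])
for f in top[1:]:
    B=g(f);m(A,B,338,228,20,22,f+' corner');m(A,B,322,213,24,14,f+' far right');m(A,B,300,258,20,14,f+' near rim');m(A,B,345,205,20,14,f+' mat ctl')
A=g(side[0])
for f in side[1:]:
    B=g(f);m(A,B,253,328-60,22,16,f+' left corner');m(A,B,332,276,20,16,f+' right corner');m(A,B,270,286,24,14,f+' near rim')
```

```text
top11f.png corner 0.99 0.0 0.0
top11f.png far right 1.0 0.0 0.0
top11f.png near rim 1.0 0.0 0.0
top11f.png mat ctl 1.0 0.0 0.0
top12f.png corner 0.99 0.0 0.0
top12f.png far right 1.0 0.0 0.0
top12f.png near rim 1.0 0.0 0.0
top12f.png mat ctl 1.0 0.0 0.0
top13f.png corner 0.98 -0.25 0.0
top13f.png far right 0.18 3.0 4.0
top13f.png near rim 0.99 0.25 0.0
top13f.png mat ctl 0.12 0.75 -4.0
topL.png corner 0.96 -0.5 -0.75
topL.png far right 0.81 -3.25 -4.0
topL.png near rim 0.98 0.25 0.0
topL.png mat ctl 1.0 0.0 0.0
side11f.png left corner 0.98 0.0 0.0
side11f.png right corner 1.0 0.0 0.0
side11f.png near rim 0.99 0.0 0.0
side12f.png left corner 0.97 0.0 0.0
side12f.png right corner 0.99 0.0 0.0
side12f.png near rim 0.99 0.0 0.0
side13f.png left corner 0.97 0.0 0.0
side13f.png right corner 0.85 0.0 0.25
side13f.png near rim 0.98 0.0 0.0
sideL.png left corner 0.84 0.0 0.25
sideL.png right corner 0.85 0.0 0.25
sideL.png near rim 0.98 -0.25 0.0
```

>>> {"fn": "drive_tool", "kwargs": {
  "steps": [0, 0, 0, 0.0153, 0.0308, 0, 0.73, 0, 0, 0, 0.0153, 0.0308, 0, 0.73, 0, 0, 0, 0.0153, 0.0308, 0, 0.73, 0, 0, 0, 0.0153, 0.0308, 0, 0.73, 0, 0, 0, 0.0153, 0.0308, 0, 0.73, 0, 0, 0, 0.0153, 0.0308, 0, 0.73, 0, 0, 0, 0.0153, 0.0308, 0, 0.73, 0, 0, 0, 0.0153, 0.0308, 0, 0.73, 0, 0, 0, 0.0153, 0.0308, 0, 0.73, 0, 0, 0, 0.0153, 0.0308, 0, 0.73]
}}

```text
time_s: 60.55
tcp_pos: [0.4222, 0.3776, 0.2313]
ee_rot: [[0.895, 0.446, 0.001], [0.446, -0.895, 0.001], [0.001, -0.001, -1.0]]
wrist_force: [0.1, 0.3, 0.4]
gripper_width: 0.727
gripper_force: 0.0
```

>>> {"fn": "drive_tool", "kwargs": {
  "steps": [0, 0, 0, 0, 0, 0, 0.73, 0, 0, 0, 0, 0, 0, 0.73, 0, 0, 0, 0, 0, 0.02, 0.73, 0, 0, 0, 0, 0, 0.03, 0.73, 0, 0, 0, 0, 0, 0.02, 0.73, 0, 0, 0, 0, 0, 0, 0.73, 0, 0, 0, 0, 0, 0, 0.73]
}}

```text
time_s: 61.13
tcp_pos: [0.4204, 0.38, 0.1602]
ee_rot: [[0.894, 0.448, -0.0], [0.448, -0.894, -0.002], [-0.001, 0.001, -1.0]]
wrist_force: [-0.0, 0.1, -0.1]
gripper_width: 0.732
gripper_force: 0.0
```

Run:
```python
from h import *
go(.4209,.3794,.074,26.6)
```

```text
t 61.13 p [0.4204 0.38   0.1602] yaw 26.6 tool z [-0.    -0.002 -1.   ] F [-0.   0.1 -0.1] w 0.732 j [ 59.  19. -12.   0. -60.  58.]
shift [0.0002 0.0006 0.0862] turn z rad (after shift) 0.0001
```

>>> {"fn": "drive_tool", "kwargs": {
  "steps": [0, 0, 0, 0, 0, 0.02, 0.73, 0, 0, 0, 0, 0, 0.02, 0.73, 0, 0, 0, 0, 0, 0.02, 0.73, 0, 0, 0, 0, 0, 0.02, 0.73, 0, 0, 0, 0, 0, 0.004, 0.73, 0, 0, 0, 0, 0, 0, 0.6, 0, 0, 0, 0, 0, 0, 0.4, 0, 0, 0, 0, 0, 0, 0.4, 0, 0, 0, 0, 0, 0, 0.4, 0, 0, 0, 0, 0, 0, 0.4]
}}

```text
time_s: 61.97
tcp_pos: [0.422, 0.3814, 0.0782]
ee_rot: [[0.894, 0.447, 0.003], [0.447, -0.894, 0.003], [0.003, -0.001, -1.0]]
wrist_force: [-0.1, -0.7, 3.6]
gripper_width: 0.529
gripper_force: 30.0
```

>>> {"fn": "drive_tool", "kwargs": {
  "steps": [0, 0, 0, 0, 0, 0, 0.4, 0, 0, 0, 0, 0, 0, 0.4, 0, 0, 0, 0, 0, 0, 0.4, 0, 0, 0, 0, 0, 0, 0.4]
}}

```text
time_s: 62.3
tcp_pos: [0.4222, 0.3815, 0.0782]
ee_rot: [[0.894, 0.448, 0.003], [0.448, -0.894, 0.003], [0.004, -0.001, -1.0]]
wrist_force: [-0.3, -0.7, 5.8]
gripper_width: 0.523
gripper_force: 30.0
```

Run:
```python
from h import *
go(.4188,.3770,.075,26.6)
```

```text
t 62.3 p [0.4222 0.3815 0.0782] yaw 26.59 tool z [ 0.003  0.003 -1.   ] F [-0.3 -0.7  5.8] w 0.523 j [ 58.  24. -17.   0. -49.  58.]
shift [-0.005   0.0025  0.0031] turn z rad (after shift) -0.0002
```

>>> {"fn": "drive_tool", "kwargs": {
  "steps": [0, 0, 0, 0, 0, -0.002, 0.3, 0, 0, 0, 0, 0, -0.002, 0.3, 0, 0, 0, -0.003, 0.0024, 0, 0.3, 0, 0, 0, 0, 0, 0, 0.3, 0, 0, 0, 0, 0, 0, 0.3, 0, 0, 0, 0, 0, 0.002, 0.3, 0, 0, 0, 0, 0, 0.001, 0.3, 0, 0, 0, 0, 0, 0, 0.3, 0, 0, 0, 0, 0, 0, 0.3]
}}

```text
time_s: 63.05
tcp_pos: [0.4201, 0.3773, 0.0782]
ee_rot: [[0.894, 0.448, 0.001], [0.448, -0.894, 0.001], [0.001, 0.0, -1.0]]
wrist_force: [-1.2, -0.9, 5.5]
gripper_width: 0.524
gripper_force: 30.0
```

>>> {"fn": "drive_tool", "kwargs": {
  "steps": [0, 0, 0, 0, 0, 0.0005, 0.3, 0, 0, 0, 0, 0, 0, 0.58, 0, 0, 0, 0, 0, 0, 0.62, 0, 0, 0, 0, 0, 0, 0.66, 0, 0, 0, 0, 0, 0, 0.68, 0, 0, 0, 0, 0, 0, 0.68, 0, 0, 0, 0, 0, 0, 0.68, 0, 0, 0, 0, 0, -0.015, 0.68, 0, 0, 0, 0, 0, -0.03, 0.68, 0, 0, 0, 0, 0, -0.03, 0.68]
}}

```text
time_s: 63.88
tcp_pos: [0.4189, 0.3761, 0.1513]
ee_rot: [[0.895, 0.447, -0.002], [0.447, -0.895, -0.003], [-0.003, 0.002, -1.0]]
wrist_force: [0.9, 1.0, 0.7]
gripper_width: 0.678
gripper_force: 0.0
```

>>> {"fn": "drive_tool", "kwargs": {
  "steps": [0, 0, 0, 0, 0, -0.03, 0.68, 0, 0, 0, 0, 0, -0.03, 0.68, 0, 0, 0, 0, 0, -0.03, 0.68, 0, 0, 0, -0.0153, -0.0308, 0, 0.68, 0, 0, 0, -0.0153, -0.0308, 0, 0.68, 0, 0, 0, -0.0153, -0.0308, 0, 0.68, 0, 0, 0, -0.0153, -0.0308, 0, 0.68, 0, 0, 0, -0.0153, -0.0308, 0, 0.68, 0, 0, 0, -0.0153, -0.0308, 0, 0.68, 0, 0, 0, -0.0153, -0.0308, 0, 0.68]
}}

```text
time_s: 64.72
tcp_pos: [0.2257, 0.5227, 0.2417]
ee_rot: [[0.894, 0.447, -0.0], [0.447, -0.894, 0.0], [-0.0, -0.0, -1.0]]
wrist_force: [1.0, 0.1, -0.5]
gripper_width: 0.68
gripper_force: 0.0
```

>>> {"fn": "drive_tool", "kwargs": {
  "steps": [0, 0, 0, -0.0153, -0.0308, 0, 0.68, 0, 0, 0, -0.0153, -0.0308, 0, 0.68, 0, 0, 0, 0, 0, 0, 0.68, 0, 0, 0, 0, 0, 0, 0.68]
}}

```text
time_s: 65.05
tcp_pos: [0.1707, 0.5641, 0.241]
ee_rot: [[0.893, 0.45, -0.0], [0.45, -0.893, -0.001], [-0.001, 0.001, -1.0]]
wrist_force: [0.1, -0.7, -0.6]
gripper_width: 0.678
gripper_force: 0.0
```

```bash
python3 chk.py
python3 - <<'E'
from h import *
# hook: orange-wood grip seen from the side, blade bright in the top view
s=cv2.imread('pics/sideL.png');h=cv2.cvtColor(s,cv2.COLOR_BGR2HSV)
for lab,f in(('t9','pics/side9f.png'),('now','pics/sideL.png')):
    h=cv2.cvtColor(cv2.imread(f),cv2.COLOR_BGR2HSV)[200:340,180:300]
    m=cv2.inRange(h,(6,110,120),(16,255,255));k,l,st,ce=cv2.connectedComponentsWithStats(m)
    print(lab,[(st[i].tolist(),ce[i].round(1).tolist()) for i in range(1,k) if st[i,4]>80])
print('grip pred',[proj('side',[.2657-.454*d,.471+.891*d,z]).round(1).tolist() for d in(-.065,.025) for z in(0,.078)])
E
```

```text
t 65.05 p [0.1707 0.5641 0.241 ] yaw 26.72 tool z [-0.    -0.001 -1.   ] F [ 0.1 -0.7 -0.6] w 0.678 j [ 89.  17.  -1.  -0. -71.  28.]
shift [0.1405 0.2774 0.0412] turn z rad (after shift) 0.0021
top fl meas x 271.62 294.62 y 230.62 246.12 pred x 278.92 292.84 y 231.8 246.7
top fm meas x 298.12 312.38 y 220.12 234.38 pred x 298.5 312.04 y 220.72 235.42
top fr meas x 317.12 336.38 y 209.12 229.38 pred x 316.8 330.27 y 209.42 223.96
top nl meas x 291.88 300.12 y 250.88 257.88 pred x 291.31 301.59 y 249.61 260.64
side fl meas x 279.12 294.62 y 236.12 247.88 pred x 280.16 295.24 y 235.51 248.01
side fm meas x 299.62 314.88 y 241.38 254.38 pred x 299.88 315.41 y 242.19 255.36
side fr meas x 319.38 335.62 y 246.38 260.12 pred x 320.28 336.46 y 247.19 261.03
side nl meas x 268.12 281.88 y 247.62 264.38 pred x 268.56 280.24 y 248.63 258.27
t9 [([0, 18, 68, 24, 354], [35.8, 28.7]), ([72, 41, 38, 14, 153], [90.8, 46.4]), ([28, 43, 43, 32, 667], [53.4, 58.7])]
now [([0, 18, 68, 24, 353], [35.6, 28.7]), ([0, 33, 40, 15, 144], [19.7, 40.5]), ([13, 50, 50, 33, 777], [43.5, 64.7])]
grip pred [[246.6, 273.6], [245.2, 251.2], [226.3, 265.2], [224.4, 243.4]]
```

The jars and shaker are all standing. The hook was nudged about 2 cm away from the tray but still stands clear of it. I hand the job in.

```bash
python3 -c "
from station import r
print(r.finish_job())"
```

```text
the job is handed in; nothing more can be done
None
```

I handed the job in at about 65 s: the hook pulled the tray out, an estimated 75 mm clear of the shelf, and was stood down clear of it; the three flat-capped jars stand on the far-row inlays and the one shaker on the near-left inlay, each centred to an estimated 2–3 mm. Something knocked the hook about 2 cm after I set it down, and it appears to be still standing, clear of the tray; I did not move the gourds, squat jar or yellow jar.

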